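Set a click dial from its stop and lock it

TASK

Set the clamping dial on the grey housing by feel: turn it gently anticlockwise (seen from above) as far as its stop, then clockwise exactly four clicks, leaving it resting in the fourth notch. Then push the lock plunger beside it fully home, without forcing anything or disturbing the things lying about.

Things in the scene. Friction and masses are not known exactly. Their poses are not given: they have to be found in the camera images.
- dial_housing: Grey cast housing, 112 x 212 x 46 mm, on a dark 150 x 250 x 8 mm foot plate bolted to the bench. Origin on the bench top, on the dial's axis; x across it, y along it towards the dial's end (dial at y = 0, plunger at y = -105 mm), z up. It does not move.
- dial: Steel dial, 92 mm across, on the housing, with an upright black bar grip: 58 mm long (along this body's x), 14 mm thick (y), 34 mm high, from 62 to 96 mm above the bench. Origin on the axis at bench height, z up; x runs along the bar towards the small bright dot on it. It turns about z, clockwise seen from above to go up. There are more notches beyond the fourth.
- dial_grip (a point): On the dial's axis inside the bar, 81 mm above the bench, 15 mm below the bar's top: the height to grip. A spring detent holds the dial in notches 0.29 to 0.37 rad apart (uneven). On leaving a notch a moment against the turn grows to a peak of 0.15 to 0.35 N m, fades to nothing half-way, then pulls onwards as strongly into the next notch (one click), where the dial rests by itself.
- dial_dot (a point): The bright dot on the bar, 22 mm from the axis, 97 mm above the bench. The end stop is inside, 2 to 4 clicks (up to 1.4 rad) anticlockwise of the start, at an angle to bar and housing that differs every time. Clicks count from notch zero, where the dial rests by the stop, 0.05 rad off it. The stop is hard: the moment rises steeply; it bears 0.9 N m.
- lock_plunger (a joint): Travel of the lock plunger, m: 0 up, about 0.009 fully home, where its inner shoe stands on the dial (from 0.008 on). It goes straight down against 6 N of friction, then meets a hard end; it stays where it is left. It bears at most 35 N.
- plunger_top (a point): Centre of the top of the plunger's round steel head (28 mm across), 74 mm above the bench when up, 65 mm when home.
- nut: Loose hexagon nut, 31 x 35 x 14 mm, behind the housing; bystander.
- bolt: Loose bolt, 20 x 77 x 23 mm, in front of the housing; bystander.
- spanner: Loose spanner, 23 x 188 x 8 mm, in front of the housing; bystander.
- hex_key: Loose hex key, 33 x 93 x 6 mm, left of the housing; bystander.
- tape_measure: Loose tape measure, 36 x 84 x 62 mm, on the left of the bench; bystander.
- marker: Loose marker pen, 16 x 132 x 16 mm, on the left of the bench; bystander.

How it is judged:
By the outcome, as a careful person would: the job done as asked, in the order asked, and still so for the second after the job is handed in, with the robot touching nothing.
It also fails if it takes over 69 s, if anything falls off the work surface, if the arm or the gripper's body presses on something with over 40 N, if the wrist force passes 120 N, or if a joint passes its speed limit or range.

ROBOT

A 6-joint arm with a two-finger parallel gripper is mounted at the origin on a cart in front of the work surface, level with it; the furniture and walls round the work are solid. World frame = base frame: x ahead of the robot, y to its left, z up, the work surface at z = 0. Lengths are in m, angles in rad, forces in N, time in s.
With the tool pointing down it reaches from about 0.35 to 0.775 m from the base axis. Payload 7.3 kg.
Tool frame: the origin (TCP) lies at the very end of the fingers, on their centre line; the grasp point (between the pads) lies 19 mm behind it; x points along the fingers, y is the direction in which the jaws open and shut, and the axes are right-handed (so a half turn about x gives the same grasp; the last joint's range is limited). The gripper opens to 92 mm and grips with 3 to 60 N. Pads are 19 mm wide; open, the fingers measure 130 mm over their backs; the gripper's body (75 mm by 190 mm) begins 47 mm behind the grasp point.
Start: joints at [-1.485, 0.342, 1.524, -0, 1.275, -0.146], TCP at [0.121, -0.511, 0.227] pointing down, gripper open.
Joint ranges: [-2.53, 2.53], [-0.77, 2.02], [0.04, 2.7], [-1, 4.14], [0.28, 2.66], [-3.11, 3.11]. Speed limits (rad/s): [2.57, 2.57, 3.14, 3.14, 3.14, 3.14].

INTERFACE

Orientations are given as [roll, pitch, yaw] about the fixed x, y, z axes, in that order (R = Rz(yaw) Ry(pitch) Rx(roll)).
In Python, from cell import observe, vision, job gives the robot as it stands.
- The arm moves only by the tool send_rows, never from a script. Its argument "motion" is a list of rows, each an object with "hand": the opening, from -1 (shut) to 1 (fully open), so that 0 is half open; "slide": the shift along the tool's x, y, z in mm, a list of three; "spin": the turn about the tool's x in rad. In form: [{"hand": hand, "slide": [tx, ty, tz], "spin": spin}, ...]. A call has 1 to 8 rows; each row shifts and turns the pose as measured when the row begins, along the tool's axes as they then stand; what a row does not reach is not made up. A row lasts 1/10 s, in which the tool goes at most 50 mm and 8.59 degrees, less where a joint would pass 70% of its speed; a pose out of reach is approached as far as the arm can. A call with a gripper value outside its range is refused whole. The fingers move at their own pace and stop on an object; "grip_force" is the grip in N (left out, the last holds). Time passes only in rows, so rows that do not move let the fingers close. It gives the time, the measured TCP pose, the force and the opening at its end, in the units of the state.
- observe(): the state, without advancing time (a new reading comes with each control period).
- vision.read_camera(name): name is "scene" or "side" or "wrist"; returns a dict with "pixels" (400x640x3 uint8, blue, green, red), "range_z" (400x640 float32, m along the optical axis (not along the pixel's ray), 0 where there is no reading), "fx", "fy", "cx", "cy" (pixels), "world_from_camera" (4x4, takes a point from camera to world coordinates); the wrist camera has in their place "T_tool_cam" (4x4, takes a point from camera to tool coordinates, whose origin is the TCP and whose axes are the tool frame's). Camera axes: x right, y down, z forward; pixel columns grow to the right and rows downward; lengths in m; the calibration is good to about 2 mm. The wrist camera is an equidistant fisheye: a pixel r from the principal point sees the ray r / f radians off the axis. A picture is of the moment at which its call begins: read the wrist's pose just before it.
- job.hand_in(): hands the job in, once; it reports no verdict.
Trained networks look in a picture, given as the dict that the camera call returned (one of the last four; its "shot" number tells which), for a name from the list of things; names that differ only in an ending like _2 or _b are one class to them, and where a whole thing is asked for, a point or a joint stands for the part that bears it (a point fixed in the world has none). Each returns a list of dicts, best first, with "conf" (0 to 1); they miss things now and then, are a little off and sometimes report something else, mostly with a low value. They report only what shows in the picture. A call takes as long as a camera call.
- vision.search_frame(picture, thing): "uv" ([column, row] in pixels, amid what is visible of it).
- vision.cut_out(picture, thing): "mask" (400x640 bool, what is visible of it) and "uv" ([column, row] in pixels, amid what is visible of it).
The state is a dict: "time": time; "qpos": joint angles; "qvel": joint speeds; "joint_efforts": joint torques, N m; "tool_pos": TCP position; "tool_rot": TCP orientation; "contact_force": force on the tool from outside, world axes, zero at the start; "torque": the same for the moment, N m; "opening": finger opening in m.
Only numpy, scipy, OpenCV 4.12 (cv2) and the standard library are available. Lean on these libraries where they do the work, as an engineer would, in place of code of your own. Each camera call takes 0.05 s, during which the arm holds its last target.

## Working session

There is one attempt and no reset: what is moved stays moved. The work goes in short steps, Python scripts to look and compute and a tool call to move; the robot and the scene stay as the last step left them, time stands still between calls to the robot, and variables do not carry over. Pictures are saved under pics/ and viewed, and the job is handed in when it is done.

Besides the shell and the picture viewer there is one more tool, called after "Call:" as name(argument=value, ...), one argument or row to a line, values as JSON. send_rows: Moves the arm, as the interface text tells. Its arguments: {"type":"object","properties":{"motion":{"type":"array","items":{"type":"object","properties":{"hand":{"type":"number"},"slide":{"type":"array","items":{"type":"number"}},"spin":{"type":"number"}}}},"grip_force":{"type":"number"}},"required":["motion"]}

```bash
mkdir -p pics; ls
cat > h.py <<'E'
import numpy as np, cv2
from cell import observe, vision, job
from scipy.spatial.transform import Rotation as R
def toolT(s):
    T=np.eye(4); T[:3,:3]=R.from_euler('xyz',s['tool_rot']).as_matrix(); T[:3,3]=s['tool_pos']; return T
def world(p,uv,z=None):
    u,v=uv; d=p['range_z'][int(round(v)),int(round(u))]
    M=p['world_from_camera']; r=np.array([(u-p['cx'])/p['fx'],(v-p['cy'])/p['fy'],1.])
    if z is None: return M[:3,:3]@(r*d)+M[:3,3]
    w=M[:3,:3]@r; return M[:3,3]+w*(z-M[2,3])/w[2]
E
python3 - <<'E'
from h import *
s=observe(); print(s)
for n in ['scene','side','wrist']:
    p=vision.read_camera(n); cv2.imwrite(f'pics/{n}0.png',p['pixels'])
    print(n,p['fx'],p['cx'],p['cy'])
    for t in ['dial_housing','dial','dial_grip','dial_dot','lock_plunger','plunger_top']:
        for o in vision.search_frame(p,t)[:2]:
            print(t,o, world(p,o['uv']).round(4) if n!='wrist' else '')
E
```

```text
pics
{'time': 0.0, 'qpos': array([-1.48500022e+00,  3.42709523e-01,  1.52502679e+00, -1.73154643e-05,
        1.27541395e+00, -1.45976892e-01]), 'qvel': array([ 0.00016254,  0.00103539,  0.00014553,  0.00027213, -0.00155386,
        0.00025883]), 'joint_efforts': array([ 2.26890629e-04, -4.31245458e+01, -2.44221246e+01,  7.17328792e-02,
        5.61536278e-02, -1.47490937e-04]), 'tool_pos': array([ 0.12058643, -0.51053446,  0.22604841]), 'tool_rot': array([-1.70614347,  1.56923862,  1.66722724]), 'contact_force': array([ 0.06535629, -0.60585376, -0.13093244]), 'torque': array([ 0.02279837,  0.02569963, -0.04936613]), 'opening': 0.09165574598949351}
scene 376.5648963333064 320.90279333778454 195.4988094514702
dial_housing {'uv': [360.4, 272.8], 'conf': 0.65} [ 0.4556 -0.0748  0.0475]
dial_housing {'uv': [297.2, 239.7], 'conf': 0.59} [0.4505 0.1271 0.002 ]
dial {'uv': [354.5, 235.7], 'conf': 0.87} [ 0.5054 -0.003   0.0667]
dial_grip {'uv': [351.4, 235.9], 'conf': 0.56} [ 4.995e-01 -1.000e-04  6.730e-02]
dial_dot {'uv': [352.6, 233.7], 'conf': 0.65} [ 0.5027 -0.      0.0714]
lock_plunger {'uv': [373.4, 267.7], 'conf': 0.71} [ 0.4622 -0.1     0.075 ]
lock_plunger {'uv': [240.9, 203.6], 'conf': 0.62} [0.4119 0.3214 0.0171]
side 503.7669097171045 320.9496723071068 209.22082839718774
dial_housing {'uv': [317.5, 312.8], 'conf': 0.62} [ 0.4851 -0.0676  0.0442]
dial {'uv': [320.7, 271.2], 'conf': 0.6} [ 0.5019 -0.0017  0.0804]
dial_grip {'uv': [322.1, 272.6], 'conf': 0.81} [ 0.5042 -0.0038  0.078 ]
dial_dot {'uv': [322.1, 271.7], 'conf': 0.56} [ 0.5043 -0.0038  0.0821]
dial_dot {'uv': [309.3, 318.7], 'conf': 0.45} [ 0.4679 -0.0886  0.0785]
lock_plunger {'uv': [309.4, 318.2], 'conf': 0.49} [ 0.4683 -0.0855  0.0722]
plunger_top {'uv': [307.0, 322.2], 'conf': 0.53} [ 0.463  -0.0927  0.0739]
wrist 309.70691628693146 318.7326381830178 203.41936524562365
```

Run:
```python
import cv2
a=cv2.imread('pics/scene0.png');b=cv2.imread('pics/side0.png')
cv2.imwrite('pics/s0z.png',cv2.resize(a[190:310,270:430],None,fx=5,fy=5,interpolation=cv2.INTER_CUBIC))
cv2.imwrite('pics/d0z.png',cv2.resize(b[220:370,220:420],None,fx=4,fy=4,interpolation=cv2.INTER_CUBIC))
```

```text
(no output)
```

View pics/scene0.png

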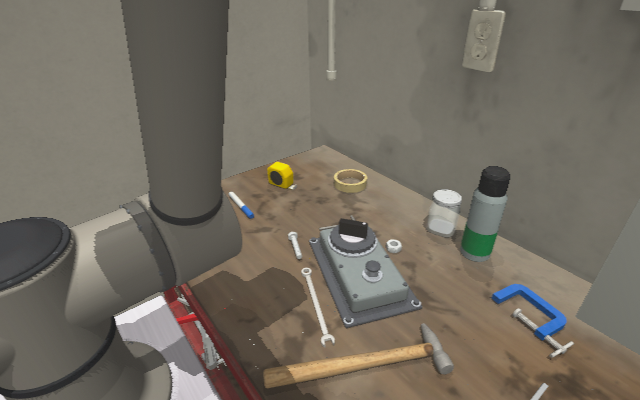

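View pics/side0.png

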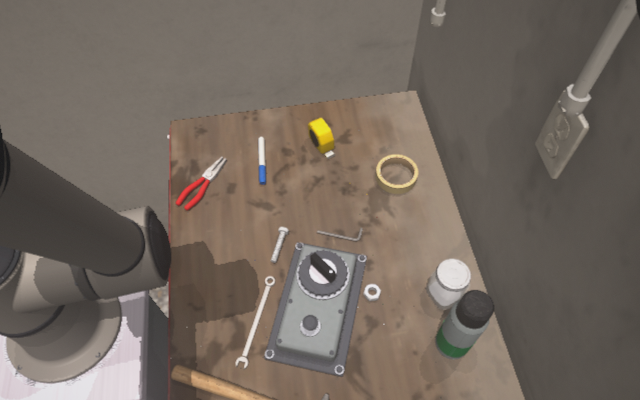

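View pics/wrist0.png

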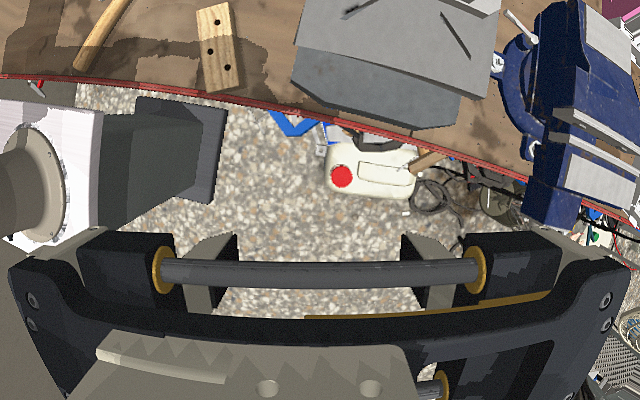

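```bash
sleep 1
```

```text
(no output)
```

View pics/s0z.png

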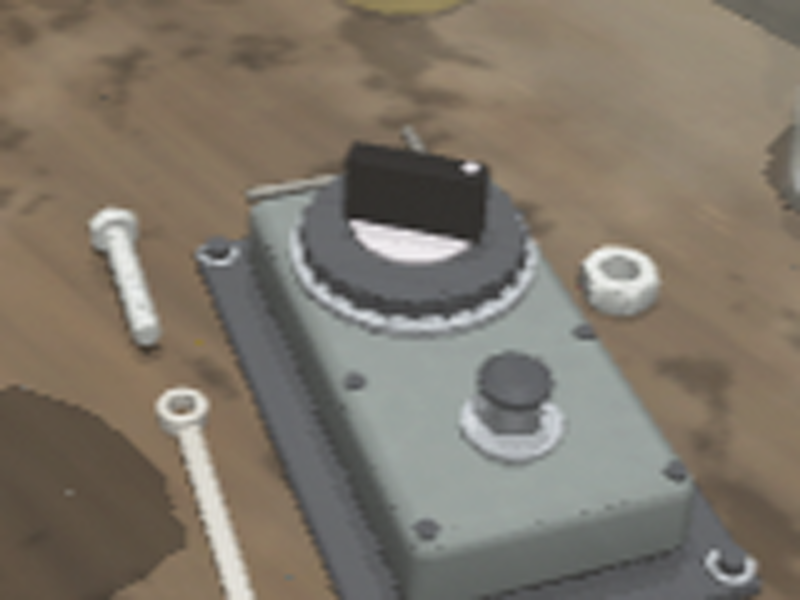

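View pics/d0z.png

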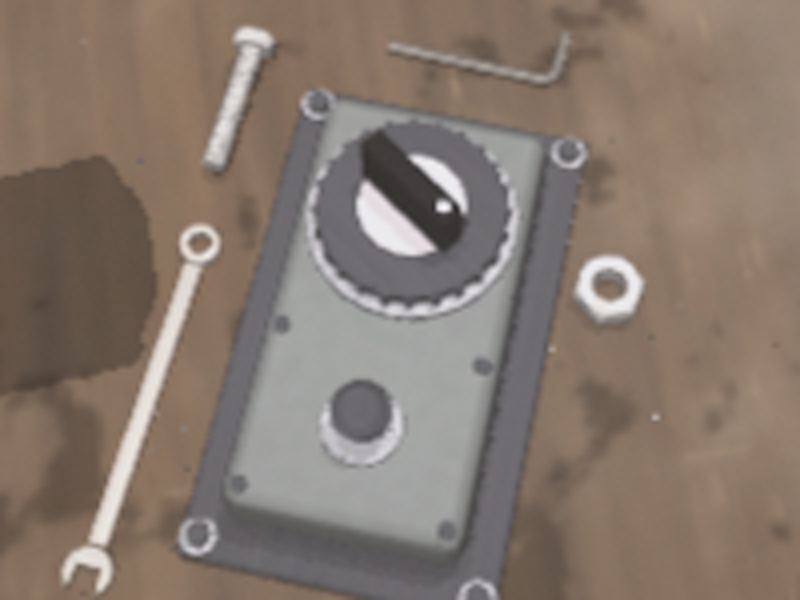

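The scene view shows the dial at about (353,235), its dot at (364,223) and the plunger at (373,268). In the side view they are at (323,272), (331,271) and (310,322). Next I'll measure the bar from depth in both views.

```bash
cat >> h.py <<'E'
def cloud(p):
    v,u=np.mgrid[0:400,0:640]; d=p['range_z']; M=p['world_from_camera']
    c=np.stack([(u-p['cx'])/p['fx']*d,(v-p['cy'])/p['fy']*d,d],-1)
    return c@M[:3,:3].T+M[:3,3]
E
python3 - <<'E'
from h import *
s=observe();T=toolT(s);print(T.round(4))
for n,dot in [('scene',(364.2,223.4)),('side',(330.8,271.5))]:
    p=vision.read_camera(n); W=cloud(p)
    print(n,'cam',p['world_from_camera'][:3,3], 'dot',world(p,dot,.097))
    m=(p['range_z']>0)&(abs(W[...,0]-.5)<.07)&(abs(W[...,1])<.06)&(W[...,2]>.09)
    P=W[m];print(len(P),P[:,2].max(),P[:,2].mean());r=cv2.minAreaRect(P[:,:2].astype(np.float32)*1000);print(r); 
    u,v=np.where(m)[1],np.where(m)[0];print(u.min(),u.max(),v.min(),v.max())
    # mask rim / housing top
    for (x,y) in [(.4655,-.098)]:
        m=(abs(W[...,0]-x)<.04)&(abs(W[...,1]-y)<.04)&(W[...,2]>.065)&(W[...,2]<.085)
        P=W[m];print('pl',len(P),np.median(P,0),P.min(0),P.max(0))
    m=(abs(W[...,0]-.48)<.15)&(abs(W[...,1]+.05)<.2)&(W[...,2]>.042)&(W[...,2]<.05)
    P=W[m];print('house',len(P),P[:,2].mean(),cv2.minAreaRect(P[:,:2].astype(np.float32)*1000))
    m=(abs(W[...,0]-.5)<.08)&(abs(W[...,1])<.08)&(W[...,2]>.055)&(W[...,2]<.07)
    P=W[m];print('dial',len(P),np.median(P[:,2]),cv2.minEnclosingCircle(P[:,:2].astype(np.float32)*1000))
E
```

```text
[[ 0.000e+00  2.297e-01 -9.733e-01  1.206e-01]
 [-2.000e-04 -9.733e-01 -2.297e-01 -5.110e-01]
 [-1.000e+00  2.000e-04  0.000e+00  2.268e-01]
 [ 0.000e+00  0.000e+00  0.000e+00  1.000e+00]]
scene cam [ 0.08033939 -0.44021981  0.54821521] dot [ 0.52041094 -0.01359083  0.097     ]
178 0.09879713508556454 0.0953175683118615
((505.81561279296875, 4.916009902954102), (16.02363395690918, 56.19712829589844), 36.8194465637207)
339 366 218 228
pl 138 [ 0.46441182 -0.09449053  0.0738858 ] [ 0.45321536 -0.10547265  0.06822765] [ 0.47923456 -0.08059852  0.07640174]
house 2402 0.04666537551006638 ((488.17816162109375, -37.28376007080078), (210.90049743652344, 110.22029113769531), 68.13178253173828)
dial 796 0.06307485518782013 ((504.8213195800781, 6.015530109405518), 48.940338134765625)
side cam [ 0.45341733 -0.39570113  0.94133141] dot [ 0.51916426 -0.01280167  0.097     ]
226 0.10001307042004393 0.09582078550914817
((505.28179931640625, 4.466487884521484), (14.128582000732422, 57.37916946411133), 33.4572868347168)
310 334 253 277
pl 186 [ 0.46662262 -0.09331526  0.0733742 ] [ 0.4535389  -0.10559292  0.06746716] [ 0.47976047 -0.0774002   0.07841339]
house 3691 0.04614466664849551 ((488.66400146484375, -37.8433837890625), (211.55148315429688, 110.78799438476562), 68.223388671875)
dial 1416 0.06267559083395952 ((493.91278076171875, -14.482660293579102), 69.26290893554688)
```

Call:
send_rows(
  motion=[
    {"hand":1,"slide":[0,-29.5,-35],"spin":0},
    {"hand":1,"slide":[0,-29.5,-35],"spin":0},
    {"hand":1,"slide":[0,-29.5,-35],"spin":0},
    {"hand":1,"slide":[0,-29.5,-35],"spin":0},
    {"hand":1,"slide":[0,-29.5,-35],"spin":0},
    {"hand":1,"slide":[0,-29.5,-35],"spin":0},
    {"hand":1,"slide":[0,-29.5,-35],"spin":0},
    {"hand":1,"slide":[0,-29.5,-35],"spin":0},
  ],
  grip_force=40,
)

```text
time: 1.95
tool_pos: [0.3437, -0.212, 0.2261]
tool_rot: [1.793, 1.566, -1.128]
contact_force: [0.6, -0.5, 0.1]
opening: 0.0915
```

Call:
send_rows(
  motion=[
    {"hand":1,"slide":[0,-29.5,-35],"spin":0},
    {"hand":1,"slide":[0,-29.5,-35],"spin":0},
    {"hand":1,"slide":[0,-29.5,-35],"spin":0},
    {"hand":1,"slide":[0,-29.5,-35],"spin":0},
    {"hand":1,"slide":[0,-29.5,-35],"spin":0},
    {"hand":1,"slide":[0,-10,-15],"spin":-0.14},
    {"hand":1,"slide":[0,0,0],"spin":-0.14},
    {"hand":1,"slide":[0,0,0],"spin":-0.14},
  ],
)

```text
time: 2.75
tool_pos: [0.5028, -0.0012, 0.2266]
tool_rot: [1.85, 1.562, -0.63]
contact_force: [-0.7, 0.1, 0.4]
opening: 0.0916
```

Call:
send_rows(
  motion=[
    {"hand":1,"slide":[0,0,0],"spin":-0.14},
    {"hand":1,"slide":[0,0,0],"spin":-0.14},
    {"hand":1,"slide":[0,0,0],"spin":-0.14},
    {"hand":1,"slide":[0,0,0],"spin":-0.14},
    {"hand":1,"slide":[0,0,0],"spin":-0.14},
    {"hand":1,"slide":[0,0,0],"spin":-0.14},
    {"hand":1,"slide":[0,0,0],"spin":-0.14},
    {"hand":1,"slide":[0,0,0],"spin":-0.14},
  ],
)

```text
time: 3.55
tool_pos: [0.503, -0.0001, 0.2265]
tool_rot: [0.677, 1.562, -0.633]
contact_force: [1.0, -1.1, -0.8]
opening: 0.092
```

Call:
send_rows(
  motion=[
    {"hand":1,"slide":[0,0,0],"spin":-0.14},
    {"hand":1,"slide":[0,0,0],"spin":-0.14},
    {"hand":1,"slide":[0,0,0],"spin":-0.14},
    {"hand":1,"slide":[0,0,0],"spin":0},
  ],
)

```text
time: 3.95
tool_pos: [0.503, -0.0001, 0.2266]
tool_rot: [0.253, 1.562, -0.618]
contact_force: [-0.4, 0.7, -0.8]
opening: 0.0921
```

```bash
cat >> h.py <<'E'
def wproj(p,T,X):
    """project world points into wrist fisheye"""
    C=T@p['T_tool_cam']; c=(np.atleast_2d(X)-C[:3,3])@C[:3,:3]
    th=np.arctan2(np.hypot(c[:,0],c[:,1]),c[:,2]); ph=np.arctan2(c[:,1],c[:,0])
    return np.c_[p['cx']+p['fx']*th*np.cos(ph),p['cy']+p['fy']*th*np.sin(ph)]
def wray(p,T,uv,z):
    C=T@p['T_tool_cam']; a=(uv[0]-p['cx'])/p['fx'];b=(uv[1]-p['cy'])/p['fy'];r=np.hypot(a,b)
    d=C[:3,:3]@np.array([np.sin(r)*a/r,np.sin(r)*b/r,np.cos(r)]); return C[:3,3]+d*(z-C[2,3])/d[2]
E
python3 - <<'E'
from h import *
s=observe();T=toolT(s);print(T.round(4),s['qpos'],s['torque'],s['contact_force'],s['time'])
p=vision.read_camera('wrist'); cv2.imwrite('pics/wrist1.png',p['pixels'])
print(T@p['T_tool_cam'])
for t,z in [('dial_dot',.097),('dial_grip',.096),('plunger_top',.074)]:
    o=vision.search_frame(p,t)
    if o: print(t,o[0],wray(p,T,o[0]['uv'],z))
print(wproj(p,T,[[.505,.0045,.096],[.4662,-.0928,.074]]))
E
```

```text
[[ 7.300e-03  7.645e-01  6.445e-01  5.030e-01]
 [-5.200e-03  6.446e-01 -7.645e-01 -1.000e-04]
 [-1.000e+00  2.200e-03  8.700e-03  2.266e-01]
 [ 0.000e+00  0.000e+00  0.000e+00  1.000e+00]] [-0.15015223  0.2977707   1.58912221 -0.00425672  1.24671067 -0.84928036] [ 0.07561618 -0.14504998  0.02375907] [-0.38408684  0.74664348 -0.80728664] 3.95
[[ 0.76492499  0.62032073  0.1734703   0.45854682]
 [ 0.64411366 -0.7377893  -0.20195182  0.05261815]
 [ 0.00270963  0.26621259 -0.96391053  0.38239576]
 [ 0.          0.          0.          1.        ]]
dial_dot {'uv': [323.1, 184.5], 'conf': 0.91} [0.50115349 0.00960372 0.097     ]
dial_grip {'uv': [324.7, 180.5], 'conf': 0.77} [0.49996366 0.01336489 0.096     ]
plunger_top {'uv': [240.1, 230.5], 'conf': 0.7} [ 0.46839339 -0.09019257  0.074     ]
[[322.69714745 190.8575858 ]
 [237.18572147 230.95806968]]
```

View pics/wrist1.png

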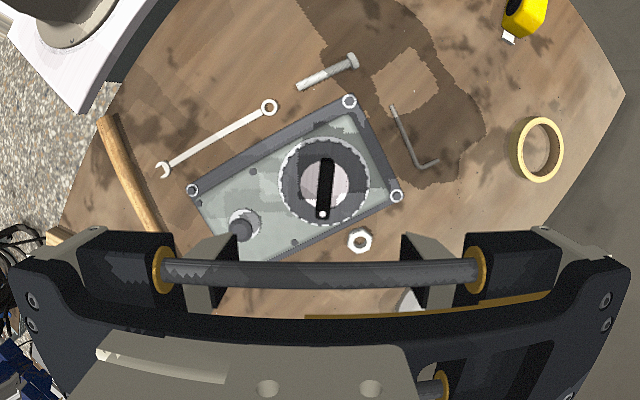

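In the wrist view, the bar runs from (327,158) to (322,218), with the dot at (322.5,214). The network's dot estimate is actually the bar centre, so I'm using what I read from the picture.

Run:
```python
from h import *
s=observe();T=toolT(s)
p=vision.read_camera('wrist'); g=cv2.cvtColor(p['pixels'],cv2.COLOR_BGR2GRAY)
c=g[140:240,270:380]; cv2.imwrite('pics/wrist1z.png',cv2.resize(p['pixels'][140:240,270:380],None,fx=5,fy=5,interpolation=cv2.INTER_CUBIC))
m=np.zeros_like(g);m[150:225,308:340]=(g[150:225,308:340]<40)
n,l,st,ce=cv2.connectedComponentsWithStats(m); k=1+st[1:,4].argmax();print(st[k],ce[k])
pts=np.argwhere(l==k)[:,::-1].astype(np.float64)
W=np.array([wray(p,T,q,.096) for q in pts])
print(cv2.minAreaRect((W[:,:2]*1000).astype(np.float32)))
C=np.cov(W[:,:2].T);w,v=np.linalg.eigh(C);print(np.degrees(np.arctan2(v[1,1],v[0,1])),W.mean(0))
print('dot',wray(p,T,(322.5,214),.097))
M=vision.cut_out(p,'plunger_top')[0]['mask'];print(np.argwhere(M).mean(0)[::-1],M.sum())
```

```text
[316 158  18  61 775] [324.58580645 186.61548387]
((504.830810546875, 7.177524566650391), (13.605663299560547, 59.0876579284668), 35.99509048461914)
125.00762713670906 [0.50382544 0.00869848 0.096     ]
dot [ 0.51943338 -0.01295973  0.097     ]
[240.98992443 229.07304786] 397
```

View pics/wrist1z.png

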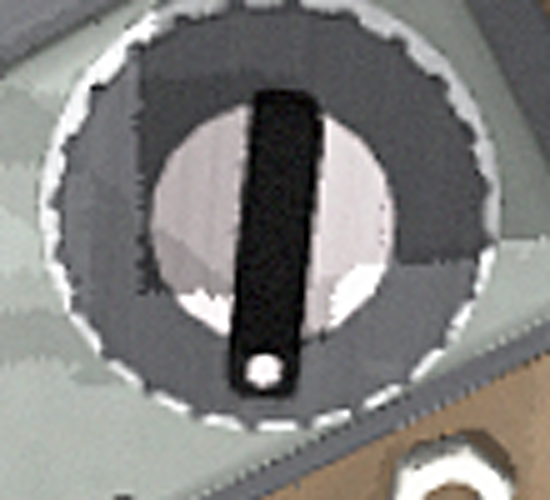

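Call:
send_rows(
  motion=[
    {"hand":1,"slide":[0,0,0],"spin":0.08},
    {"hand":1,"slide":[30,4.3,-3.8],"spin":0},
    {"hand":1,"slide":[40,0,0],"spin":0},
    {"hand":1,"slide":[30,0,0],"spin":0},
    {"hand":1,"slide":[0,0,0],"spin":0},
  ],
)

```text
time: 4.75
tool_pos: [0.5069, 0.0049, 0.1255]
tool_rot: [0.534, 1.557, -0.43]
contact_force: [-0.6, -0.2, 0.1]
opening: 0.0915
```

Run:
```python
from h import *
s=observe();T=toolT(s);print(T.round(4),s['qpos'],s['torque'],s['contact_force'],s['time'])
p=vision.read_camera('wrist'); cv2.imwrite('pics/wrist2.png',p['pixels'])
```

```text
[[ 0.0129  0.8213  0.5704  0.5069]
 [-0.0059  0.5705 -0.8213  0.0049]
 [-0.9999  0.0072  0.0123  0.1255]
 [ 0.      0.      0.      1.    ]] [-0.13908274  0.41066936  1.72829153 -0.0048884   0.98900068 -0.74346501] [ 0.0305194  -0.15302799 -0.00431011] [-0.56826922 -0.2210984   0.12413004] 4.75
```

View pics/wrist2.png

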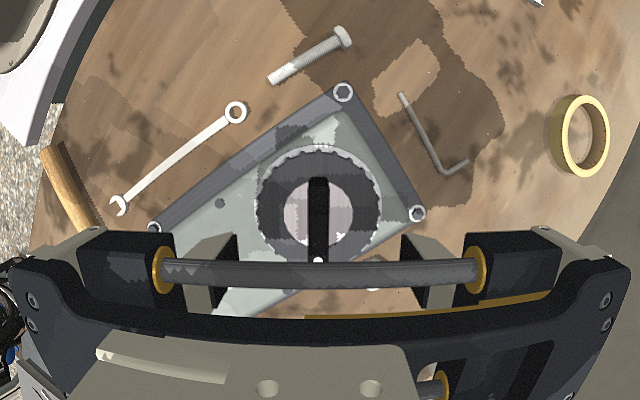

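Call:
send_rows(
  motion=[
    {"hand":1,"slide":[30,-1.5,-1.3],"spin":0},
    {"hand":1,"slide":[20,0,0],"spin":0},
    {"hand":1,"slide":[7.5,0,0],"spin":0},
    {"hand":1,"slide":[0,0,0],"spin":0},
  ],
  grip_force=10,
)

```text
time: 5.2
tool_pos: [0.5126, 0.0038, 0.0756]
tool_rot: [0.686, 1.542, -0.279]
contact_force: [-0.4, -0.5, -0.5]
opening: 0.0919
```

Run:
```python
from h import *
s=observe();T=toolT(s);print(T.round(4),s['torque'],s['contact_force'],s['time'])
p=vision.read_camera('wrist'); cv2.imwrite('pics/wrist3.png',p['pixels'])
```

```text
[[ 0.0281  0.8222  0.5685  0.5126]
 [-0.0081  0.5689 -0.8224  0.0038]
 [-0.9996  0.0185  0.0226  0.0756]
 [ 0.      0.      0.      1.    ]] [-0.02153656 -0.08913867  0.0357741 ] [-0.42486661 -0.52117283 -0.53341873] 5.2
```

View pics/wrist3.png

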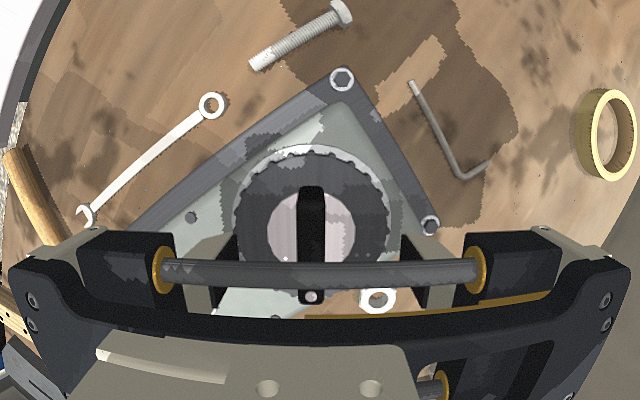

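Call:
send_rows(
  motion=[
    {"hand":1,"slide":[-25,0,0],"spin":0},
    {"hand":1,"slide":[-25,0,0],"spin":0},
    {"hand":1,"slide":[0,0,0],"spin":0},
  ],
)

```text
time: 5.55
tool_pos: [0.5135, 0.0039, 0.132]
tool_rot: [0.715, 1.535, -0.251]
contact_force: [0.3, -0.5, -0.0]
opening: 0.092
```

Run:
```python
from h import *
s=observe();T=toolT(s);print(T.round(4),s['qvel'])
```

```text
[[ 0.0348  0.8223  0.568   0.5135]
 [-0.0089  0.5685 -0.8226  0.0039]
 [-0.9994  0.0235  0.0271  0.132 ]
 [ 0.      0.      0.      1.    ]] [ 6.40475346e-05  1.76519176e-02  2.47977248e-02 -1.03475945e-03
 -2.07457780e-02  1.26796305e-03]
```

Call:
send_rows(
  motion=[
    {"hand":1,"slide":[0,0,0],"spin":0},
    {"hand":1,"slide":[0,0,0],"spin":0},
    {"hand":1,"slide":[0,0,0],"spin":0},
  ],
)

```text
time: 5.85
tool_pos: [0.514, 0.0039, 0.1333]
tool_rot: [0.722, 1.532, -0.244]
contact_force: [-0.2, -0.2, 0.7]
opening: 0.0914
```

Run:
```python
from h import *
s=observe();T=toolT(s);print(T[:,[0,3]].round(4),s['qvel'])
```

```text
[[ 0.0377  0.514 ]
 [-0.0094  0.0039]
 [-0.9992  0.1333]
 [ 0.      1.    ]] [-0.00057315  0.00227822  0.00301833 -0.00142791 -0.00224566  0.00138238]
```

Call:
send_rows(
  motion=[
    {"hand":1,"slide":[-15,0,-5],"spin":0},
    {"hand":1,"slide":[0,0,0],"spin":0},
  ],
)

```text
time: 6.05
tool_pos: [0.5098, 0.0082, 0.1469]
tool_rot: [0.713, 1.535, -0.253]
contact_force: [0.4, -0.2, -0.9]
opening: 0.092
```

Run:
```python
from h import *
s=observe();T=toolT(s);print(T[:,[0,3]].round(4),s['qvel'])
```

```text
[[ 0.0346  0.5098]
 [-0.009   0.0082]
 [-0.9994  0.1469]
 [ 0.      1.    ]] [-0.00996433  0.05144077  0.03888436 -0.00610094 -0.03383506 -0.00719204]
```

Call:
send_rows(
  motion=[
    {"hand":1,"slide":[15,0,0],"spin":0},
    {"hand":1,"slide":[0,0,0],"spin":0},
  ],
)

```text
time: 6.25
tool_pos: [0.5099, 0.008, 0.1302]
tool_rot: [0.704, 1.536, -0.262]
contact_force: [-0.7, -0.0, -0.4]
opening: 0.0916
```

Run:
```python
from h import *
s=observe();T=toolT(s);print(T[:,[0,3]].round(4),s['qvel'])
```

```text
[[ 0.0332  0.5099]
 [-0.0089  0.008 ]
 [-0.9994  0.1302]
 [ 0.      1.    ]] [ 0.00069989 -0.02243268 -0.03480868 -0.00107086  0.01989553 -0.00118043]
```

Call:
send_rows(
  motion=[
    {"hand":1,"slide":[0,-33,-22],"spin":0},
    {"hand":1,"slide":[0,0,0],"spin":0},
    {"hand":1,"slide":[0,0,0],"spin":0},
  ],
)

```text
time: 6.55
tool_pos: [0.4674, 0.0072, 0.1266]
tool_rot: [0.674, 1.542, -0.292]
contact_force: [0.9, -0.9, 0.2]
opening: 0.0922
```

Run:
```python
from h import *
s=observe();T=toolT(s);print(T[:,[0,3]].round(4),s['qvel'])
```

```text
[[ 0.0274  0.4674]
 [-0.0083  0.0072]
 [-0.9996  0.1266]
 [ 0.      1.    ]] [-0.00233132 -0.01199776  0.07694965 -0.00044762  0.02400448 -0.00576215]
```

Call:
send_rows(
  motion=[
    {"hand":1,"slide":[-40,0,0],"spin":0},
    {"hand":1,"slide":[0,0,0],"spin":0},
    {"hand":1,"slide":[0,0,0],"spin":0},
  ],
)

```text
time: 6.85
tool_pos: [0.4677, 0.0073, 0.1676]
tool_rot: [0.671, 1.543, -0.295]
contact_force: [0.0, 0.4, -0.5]
opening: 0.0917
```

Run:
```python
from h import *
s=observe();T=toolT(s);print(T[:,[0,3]].round(4),s['qvel'])
```

```text
[[ 0.0269  0.4677]
 [-0.0082  0.0073]
 [-0.9996  0.1676]
 [ 0.      1.    ]] [ 0.00239964 -0.02767977 -0.06366736 -0.00029584  0.01758661 -0.00078013]
```

Call:
send_rows(
  motion=[
    {"hand":1,"slide":[0,8,5.5],"spin":0},
    {"hand":1,"slide":[0,8,5.5],"spin":0},
    {"hand":1,"slide":[0,8,5.5],"spin":0},
    {"hand":1,"slide":[0,6,4.5],"spin":0},
    {"hand":1,"slide":[0,0,0],"spin":0},
  ],
)

```text
time: 7.35
tool_pos: [0.509, 0.0068, 0.167]
tool_rot: [0.669, 1.543, -0.298]
contact_force: [-0.0, -0.4, -0.9]
opening: 0.0916
```

Run:
```python
from h import *
s=observe();T=toolT(s);print(T[:,[0,3]].round(4),s['qvel'])
```

```text
[[ 0.0263  0.509 ]
 [-0.0081  0.0068]
 [-0.9996  0.167 ]
 [ 0.      1.    ]] [ 0.00314478  0.01040881  0.00644269 -0.00014494  0.00790327 -0.0015406 ]
```

Call:
send_rows(
  motion=[
    {"hand":1,"slide":[10,0,0],"spin":0},
    {"hand":1,"slide":[10,0,0],"spin":0},
    {"hand":1,"slide":[10,0,0],"spin":0},
    {"hand":1,"slide":[10,0,0],"spin":0},
    {"hand":1,"slide":[0,0,0],"spin":0},
  ],
)

```text
time: 7.85
tool_pos: [0.5083, 0.0067, 0.1219]
tool_rot: [0.639, 1.547, -0.328]
contact_force: [0.0, 0.6, -0.8]
opening: 0.092
```

Run:
```python
from h import *
s=observe();T=toolT(s);print(T[:,[0,3]].round(4),s['qvel'])
```

```text
[[ 0.0221  0.5083]
 [-0.0075  0.0067]
 [-0.9997  0.1219]
 [ 0.      1.    ]] [ 1.14128489e-03 -9.01556624e-03 -7.89436234e-03  3.91665031e-05
  4.19888793e-03  1.67633535e-03]
```

Call:
send_rows(
  motion=[
    {"hand":1,"slide":[0,-33,-22],"spin":0},
    {"hand":1,"slide":[0,0,0],"spin":0},
    {"hand":1,"slide":[0,8,5.5],"spin":0},
    {"hand":1,"slide":[0,8,5.5],"spin":0},
    {"hand":1,"slide":[0,8,5.5],"spin":0},
    {"hand":1,"slide":[0,6,4.5],"spin":0},
    {"hand":1,"slide":[0,0,0],"spin":0},
  ],
)

```text
time: 8.55
tool_pos: [0.5094, 0.0057, 0.1213]
tool_rot: [0.653, 1.546, -0.314]
contact_force: [1.2, -0.4, 0.3]
opening: 0.0922
```

Run:
```python
from h import *
s=observe();T=toolT(s);print(T[:].round(4),s['qvel'])
```

```text
[[ 0.0235  0.8229  0.5677  0.5094]
 [-0.0076  0.568  -0.823   0.0057]
 [-0.9997  0.015   0.0197  0.1213]
 [ 0.      0.      0.      1.    ]] [ 0.00249659  0.00925135 -0.00256784 -0.00049967  0.01069162 -0.00076492]
```

Call:
send_rows(
  motion=[
    {"hand":1,"slide":[0,-4,-2],"spin":0},
    {"hand":1,"slide":[9,0,0],"spin":0},
    {"hand":1,"slide":[9,0,0],"spin":0},
    {"hand":1,"slide":[9,0,0],"spin":0},
    {"hand":1,"slide":[9,0,0],"spin":0},
    {"hand":1,"slide":[5,0,0],"spin":0},
    {"hand":1,"slide":[0,0,0],"spin":0},
  ],
)

```text
time: 9.25
tool_pos: [0.5042, 0.0049, 0.0752]
tool_rot: [0.622, 1.55, -0.344]
contact_force: [0.9, -0.2, 1.0]
opening: 0.0919
```

Run:
```python
from h import *
s=observe();T=toolT(s);print(T[:].round(4),s['qvel'],s['torque'])
```

```text
[[ 0.02    0.8229  0.5679  0.5042]
 [-0.0072  0.5681 -0.8229  0.0049]
 [-0.9998  0.0124  0.0173  0.0752]
 [ 0.      0.      0.      1.    ]] [ 0.00027575  0.00245575 -0.0017316  -0.00043965  0.00061418 -0.00070489] [ 0.01923816 -0.13844745 -0.03337416]
```

Call:
send_rows(
  motion=[
    {"hand":1,"slide":[4,1.3,1],"spin":0},
    {"hand":1,"slide":[3.5,0,0],"spin":0},
    {"hand":1,"slide":[0,0,0],"spin":0},
  ],
)

```text
time: 9.55
tool_pos: [0.5065, 0.0047, 0.0674]
tool_rot: [0.628, 1.549, -0.339]
contact_force: [0.8, -0.5, -0.1]
opening: 0.0917
```

Call:
send_rows(
  motion=[
    {"hand":-1,"slide":[0,0,0],"spin":0},
    {"hand":-1,"slide":[0,0,0],"spin":0},
    {"hand":-1,"slide":[0,0,0],"spin":0},
    {"hand":-1,"slide":[0,0,0],"spin":0},
    {"hand":-1,"slide":[0,0,0],"spin":0},
    {"hand":-1,"slide":[0,0,0],"spin":0},
    {"hand":-1,"slide":[0,0,0],"spin":0},
    {"hand":-1,"slide":[0,0,0],"spin":0},
  ],
  grip_force=8,
)

```text
time: 10.35
tool_pos: [0.5071, 0.0046, 0.0683]
tool_rot: [0.645, 1.547, -0.322]
contact_force: [0.2, -0.2, -0.8]
opening: 0.032
```

Run:
```python
from h import *
s=observe();T=toolT(s);print(T[:].round(4),s['torque'],s['contact_force'],s['opening'],s['qpos'])
```

```text
[[ 0.0226  0.8228  0.5679  0.5071]
 [-0.0075  0.5682 -0.8229  0.0046]
 [-0.9997  0.0143  0.0191  0.0683]
 [ 0.      0.      0.      1.    ]] [-0.02203011 -0.13512805 -0.01189606] [ 0.2112094  -0.15349146 -0.772805  ] 0.03203763365069408 [-0.13939614  0.48851411  1.79585359 -0.00584419  0.83379256 -0.73972088]
```

Call:
send_rows(
  motion=[
    {"hand":-1,"slide":[1,-0.8,-0.6],"spin":0},
    {"hand":-1,"slide":[0,0,0],"spin":0},
    {"hand":-1,"slide":[0,0,0],"spin":0},
    {"hand":-1,"slide":[0,0,0],"spin":0},
  ],
)

```text
time: 10.75
tool_pos: [0.5055, 0.0043, 0.0671]
tool_rot: [0.612, 1.548, -0.355]
contact_force: [-0.7, 1.0, 0.9]
opening: 0.014
```

```bash
cat > st.py <<'E'
from h import *
s=observe();T=toolT(s)
print('t',s['time'],'jaw',round(np.arctan2(T[1,1],T[0,1]),4),'x',T[:3,0].round(4),'p',T[:3,3].round(4),'tq',s['torque'].round(3),'Mtool',(T[:3,:3].T@s['torque']).round(3),'F',s['contact_force'].round(1),'op',round(s['opening'],4),'e6',s['joint_efforts'][5].round(3),'q6',s['qpos'][5].round(4))
E
python3 st.py
```

```text
t 10.75 jaw 0.6043 x [ 0.0215 -0.008  -0.9997] p [0.5055 0.0043 0.0671] tq [ 0.224 -0.19  -0.029] Mtool [0.035 0.076 0.283] F [-0.7  1.   0.9] op 0.014 e6 -0.017 q6 -0.7399
```

Call:
send_rows(
  motion=[
    {"hand":-1,"slide":[0,0,0],"spin":0},
    {"hand":-1,"slide":[0,0,0],"spin":0},
  ],
  grip_force=40,
)

```text
time: 10.95
tool_pos: [0.5056, 0.0043, 0.0672]
tool_rot: [0.62, 1.548, -0.347]
contact_force: [-0.6, -1.0, -0.1]
opening: 0.0136
```

```bash
python3 st.py
```

```text
t 10.95 jaw 0.6041 x [ 0.0217 -0.0078 -0.9997] p [0.5056 0.0043 0.0672] tq [-0.07  -0.028 -0.009] Mtool [ 0.008 -0.073 -0.016] F [-0.6 -1.  -0.1] op 0.0136 e6 -0.016 q6 -0.7398
```

Call:
send_rows(
  motion=[
    {"hand":-1,"slide":[0,0,0],"spin":-0.03},
    {"hand":-1,"slide":[0,0,0],"spin":-0.03},
  ],
)

```text
time: 11.15
tool_pos: [0.5056, 0.0043, 0.0672]
tool_rot: [0.566, 1.548, -0.338]
contact_force: [-0.9, -1.3, 0.2]
opening: 0.0138
```

```bash
python3 st.py
```

```text
t 11.15 jaw 0.6672 x [ 0.0218 -0.0076 -0.9997] p [0.5056 0.0043 0.0672] tq [-0.011 -0.187 -0.264] Mtool [ 0.266 -0.128  0.135] F [-0.9 -1.3  0.2] op 0.0138 e6 0.221 q6 -0.8032
```

Call:
send_rows(
  motion=[
    {"hand":-1,"slide":[0,0,0],"spin":-0.03},
  ],
)

```text
time: 11.25
tool_pos: [0.5056, 0.0043, 0.0671]
tool_rot: [0.542, 1.548, -0.33]
contact_force: [-1.4, -1.3, 1.3]
opening: 0.0138
```

```bash
python3 st.py
```

```text
t 11.25 jaw 0.6993 x [ 0.0219 -0.0075 -0.9997] p [0.5056 0.0043 0.0671] tq [ 0.016 -0.203 -0.162] Mtool [ 0.164 -0.12   0.163] F [-1.4 -1.3  1.3] op 0.0138 e6 0.222 q6 -0.8356
```

Call:
send_rows(
  motion=[
    {"hand":-1,"slide":[0,0,0],"spin":-0.04},
    {"hand":-1,"slide":[0,0,0],"spin":-0.04},
  ],
  grip_force=32,
)

```text
time: 11.45
tool_pos: [0.5056, 0.0044, 0.0671]
tool_rot: [0.47, 1.548, -0.316]
contact_force: [-1.3, -0.5, 0.8]
opening: 0.0141
```

```bash
python3 st.py
```

```text
t 11.45 jaw 0.7848 x [ 0.022  -0.0072 -0.9997] p [0.5056 0.0044 0.0671] tq [ 0.122 -0.278  0.125] Mtool [-0.12  -0.109  0.285] F [-1.3 -0.5  0.8] op 0.0141 e6 0.683 q6 -0.9215
```

Call:
send_rows(
  motion=[
    {"hand":-1,"slide":[0,0,0],"spin":-0.04},
  ],
)

```text
time: 11.55
tool_pos: [0.5057, 0.0044, 0.0671]
tool_rot: [0.431, 1.548, -0.312]
contact_force: [-1.6, -1.1, 0.2]
opening: 0.0136
```

```bash
python3 st.py
```

```text
t 11.55 jaw 0.8282 x [ 0.0222 -0.0071 -0.9997] p [0.5057 0.0044 0.0671] tq [ 0.213 -0.291  0.217] Mtool [-0.21  -0.068  0.358] F [-1.6 -1.1  0.2] op 0.0136 e6 0.739 q6 -0.9649
```

Call:
send_rows(
  motion=[
    {"hand":-1,"slide":[0,0,0],"spin":-0.04},
  ],
)

```text
time: 11.65
tool_pos: [0.5057, 0.0044, 0.0671]
tool_rot: [0.392, 1.547, -0.308]
contact_force: [-1.4, -0.9, 0.8]
opening: 0.0143
```

```bash
python3 st.py
```

```text
t 11.65 jaw 0.8715 x [ 0.0223 -0.0071 -0.9997] p [0.5057 0.0044 0.0671] tq [ 0.216 -0.347  0.076] Mtool [-0.068 -0.126  0.391] F [-1.4 -0.9  0.8] op 0.0143 e6 0.626 q6 -1.0084
```

Call:
send_rows(
  motion=[
    {"hand":-1,"slide":[0,0,0],"spin":-0.02},
  ],
)

```text
time: 11.75
tool_pos: [0.5057, 0.0044, 0.0672]
tool_rot: [0.376, 1.547, -0.301]
contact_force: [-0.7, -1.8, 0.5]
opening: 0.0142
```

```bash
python3 st.py
```

```text
t 11.75 jaw 0.8938 x [ 0.0224 -0.007  -0.9997] p [0.5057 0.0044 0.0672] tq [ 0.225 -0.255 -0.071] Mtool [ 0.078 -0.058  0.334] F [-0.7 -1.8  0.5] op 0.0142 e6 0.051 q6 -1.0308
```

Call:
send_rows(
  motion=[
    {"hand":-1,"slide":[0,0,0],"spin":-0.04},
    {"hand":-1,"slide":[0,0,0],"spin":-0.04},
  ],
)

```text
time: 11.95
tool_pos: [0.5057, 0.0044, 0.0672]
tool_rot: [0.316, 1.547, -0.278]
contact_force: [-3.2, -1.6, -0.3]
opening: 0.0141
```

```bash
python3 st.py
```

```text
t 11.95 jaw 0.9763 x [ 0.0226 -0.0065 -0.9997] p [0.5057 0.0044 0.0672] tq [ 0.209 -0.248 -0.363] Mtool [ 0.37  -0.091  0.304] F [-3.2 -1.6 -0.3] op 0.0141 e6 0.182 q6 -1.1142
```

Call:
send_rows(
  motion=[
    {"hand":-1,"slide":[0,0,0],"spin":-0.04},
    {"hand":-1,"slide":[0,0,0],"spin":-0.04},
  ],
)

```text
time: 12.15
tool_pos: [0.5057, 0.0045, 0.0671]
tool_rot: [0.268, 1.547, -0.244]
contact_force: [-1.3, -1.2, 1.2]
opening: 0.0139
```

```bash
python3 st.py
```

```text
t 12.15 jaw 1.0588 x [ 0.0228 -0.0057 -0.9997] p [0.5057 0.0045 0.0671] tq [ 0.382 -0.349 -0.136] Mtool [ 0.146 -0.117  0.501] F [-1.3 -1.2  1.2] op 0.0139 e6 0.341 q6 -1.1979
```

Call:
send_rows(
  motion=[
    {"hand":-1,"slide":[0,0,0],"spin":-0.04},
  ],
)

```text
time: 12.25
tool_pos: [0.5057, 0.0045, 0.0671]
tool_rot: [0.24, 1.547, -0.23]
contact_force: [-1.4, -0.8, 1.4]
opening: 0.0134
```

```bash
python3 st.py
```

```text
t 12.25 jaw 1.1006 x [ 0.0229 -0.0054 -0.9997] p [0.5057 0.0045 0.0671] tq [ 0.435 -0.299  0.093] Mtool [-0.082 -0.068  0.525] F [-1.4 -0.8  1.4] op 0.0134 e6 0.66 q6 -1.2401
```

Call:
send_rows(
  motion=[
    {"hand":-1,"slide":[0,0,0],"spin":-0.03},
  ],
)

```text
time: 12.35
tool_pos: [0.5057, 0.0045, 0.0672]
tool_rot: [0.213, 1.547, -0.225]
contact_force: [-2.3, -2.3, -0.1]
opening: 0.014
```

```bash
python3 st.py
```

```text
t 12.35 jaw 1.133 x [ 0.0229 -0.0052 -0.9997] p [0.5057 0.0045 0.0672] tq [ 0.413 -0.364  0.29 ] Mtool [-0.278 -0.153  0.535] F [-2.3 -2.3 -0.1] op 0.014 e6 0.619 q6 -1.2726
```

Call:
send_rows(
  motion=[
    {"hand":-1,"slide":[0,0,0],"spin":-0.03},
    {"hand":-1,"slide":[0,0,0],"spin":-0.03},
  ],
)

```text
time: 12.55
tool_pos: [0.5057, 0.0045, 0.0672]
tool_rot: [0.156, 1.547, -0.217]
contact_force: [-1.1, -2.4, 0.9]
opening: 0.0137
```

```bash
python3 st.py
```

```text
t 12.55 jaw 1.1976 x [ 0.0231 -0.0051 -0.9997] p [0.5057 0.0045 0.0672] tq [ 0.563 -0.322  0.242] Mtool [-0.227 -0.093  0.647] F [-1.1 -2.4  0.9] op 0.0137 e6 0.648 q6 -1.3375
```

Call:
send_rows(
  motion=[
    {"hand":-1,"slide":[0,0,0],"spin":-0.02},
  ],
)

```text
time: 12.65
tool_pos: [0.5057, 0.0045, 0.0671]
tool_rot: [0.139, 1.547, -0.212]
contact_force: [-1.6, -2.6, 1.0]
opening: 0.0136
```

```bash
python3 st.py
```

```text
t 12.65 jaw 1.2194 x [ 0.0231 -0.005  -0.9997] p [0.5057 0.0045 0.0671] tq [ 0.502 -0.292  0.145] Mtool [-0.132 -0.101  0.575] F [-1.6 -2.6  1. ] op 0.0136 e6 0.326 q6 -1.3594
```

Call:
send_rows(
  motion=[
    {"hand":-1,"slide":[0,0,0],"spin":-0.02},
  ],
)

```text
time: 12.75
tool_pos: [0.5057, 0.0045, 0.0672]
tool_rot: [0.124, 1.547, -0.206]
contact_force: [-1.9, -2.6, 0.2]
opening: 0.0139
```

```bash
python3 st.py
```

```text
t 12.75 jaw 1.2405 x [ 0.0231 -0.0048 -0.9997] p [0.5057 0.0045 0.0672] tq [ 0.505 -0.309  0.084] Mtool [-0.071 -0.129  0.58 ] F [-1.9 -2.6  0.2] op 0.0139 e6 0.317 q6 -1.3808
```

Call:
send_rows(
  motion=[
    {"hand":-1,"slide":[0,0,0],"spin":-0.02},
  ],
)

```text
time: 12.85
tool_pos: [0.5057, 0.0045, 0.0671]
tool_rot: [0.111, 1.547, -0.198]
contact_force: [-1.4, -2.4, 0.4]
opening: 0.0141
```

```bash
python3 st.py
```

```text
t 12.85 jaw 1.2616 x [ 0.0231 -0.0046 -0.9997] p [0.5057 0.0045 0.0671] tq [ 0.444 -0.291 -0.097] Mtool [ 0.109 -0.143  0.509] F [-1.4 -2.4  0.4] op 0.0141 e6 0.231 q6 -1.4022
```

Call:
send_rows(
  motion=[
    {"hand":-1,"slide":[0,0,0],"spin":-0.02},
  ],
)

```text
time: 12.95
tool_pos: [0.5057, 0.0045, 0.0671]
tool_rot: [0.098, 1.547, -0.19]
contact_force: [-2.1, -2.2, 0.7]
opening: 0.0142
```

```bash
python3 st.py
```

```text
t 12.95 jaw 1.2827 x [ 0.0232 -0.0045 -0.9997] p [0.5057 0.0045 0.0671] tq [ 0.556 -0.342 -0.114] Mtool [ 0.128 -0.17   0.627] F [-2.1 -2.2  0.7] op 0.0142 e6 0.152 q6 -1.4236
```

Call:
send_rows(
  motion=[
    {"hand":-1,"slide":[0,0,0],"spin":-0.012},
  ],
)

```text
time: 13.05
tool_pos: [0.5057, 0.0045, 0.0672]
tool_rot: [0.092, 1.547, -0.183]
contact_force: [-0.8, -1.1, 0.9]
opening: 0.0139
```

```bash
python3 st.py
```

```text
t 13.05 jaw 1.2955 x [ 0.0232 -0.0043 -0.9997] p [0.5057 0.0045 0.0672] tq [ 0.532 -0.333 -0.18 ] Mtool [ 0.193 -0.176  0.598] F [-0.8 -1.1  0.9] op 0.0139 e6 -0.077 q6 -1.4366
```

Call:
send_rows(
  motion=[
    {"hand":-1,"slide":[0,0,0],"spin":-0.012},
  ],
)

```text
time: 13.15
tool_pos: [0.5057, 0.0046, 0.0672]
tool_rot: [0.084, 1.547, -0.178]
contact_force: [-2.2, -2.0, 0.4]
opening: 0.0138
```

```bash
python3 st.py
```

```text
t 13.15 jaw 1.3082 x [ 0.0232 -0.0042 -0.9997] p [0.5057 0.0046 0.0672] tq [ 0.537 -0.296 -0.155] Mtool [ 0.169 -0.147  0.591] F [-2.2 -2.   0.4] op 0.0138 e6 -0.044 q6 -1.4494
```

Call:
send_rows(
  motion=[
    {"hand":-1,"slide":[0,0,0],"spin":-0.012},
  ],
)

```text
time: 13.25
tool_pos: [0.5057, 0.0046, 0.0671]
tool_rot: [0.076, 1.547, -0.174]
contact_force: [-2.0, -1.7, -0.3]
opening: 0.0137
```

```bash
python3 st.py
```

```text
t 13.25 jaw 1.3207 x [ 0.0231 -0.0041 -0.9997] p [0.5057 0.0046 0.0671] tq [ 0.561 -0.307 -0.264] Mtool [ 0.278 -0.159  0.613] F [-2.  -1.7 -0.3] op 0.0137 e6 -0.066 q6 -1.4622
```

Call:
send_rows(
  motion=[
    {"hand":-1,"slide":[0,0,0],"spin":-0.012},
  ],
)

```text
time: 13.35
tool_pos: [0.5057, 0.0046, 0.0672]
tool_rot: [0.069, 1.547, -0.168]
contact_force: [-1.6, -1.8, 0.4]
opening: 0.0142
```

```bash
python3 st.py
```

```text
t 13.35 jaw 1.3334 x [ 0.0233 -0.004  -0.9997] p [0.5057 0.0046 0.0672] tq [ 0.508 -0.36  -0.273] Mtool [ 0.286 -0.23   0.572] F [-1.6 -1.8  0.4] op 0.0142 e6 -0.136 q6 -1.475
```

Call:
send_rows(
  motion=[
    {"hand":-1,"slide":[0,0,0],"spin":-0.012},
  ],
)

```text
time: 13.45
tool_pos: [0.5057, 0.0046, 0.0671]
tool_rot: [0.061, 1.547, -0.164]
contact_force: [-1.8, -2.6, 1.1]
opening: 0.014
```

```bash
python3 st.py
```

```text
t 13.45 jaw 1.346 x [ 0.0232 -0.0038 -0.9997] p [0.5057 0.0046 0.0671] tq [ 0.524 -0.257 -0.413] Mtool [ 0.426 -0.135  0.558] F [-1.8 -2.6  1.1] op 0.014 e6 -0.239 q6 -1.4878
```

Call:
send_rows(
  motion=[
    {"hand":-1,"slide":[0,0,0],"spin":-0.008},
  ],
)

```text
time: 13.55
tool_pos: [0.5057, 0.0045, 0.0672]
tool_rot: [0.055, 1.547, -0.162]
contact_force: [-1.2, -1.7, 0.5]
opening: 0.014
```

```bash
python3 st.py
```

```text
t 13.55 jaw 1.3545 x [ 0.0233 -0.0038 -0.9997] p [0.5057 0.0045 0.0672] tq [ 0.483 -0.291 -0.452] Mtool [ 0.464 -0.181  0.524] F [-1.2 -1.7  0.5] op 0.014 e6 -0.384 q6 -1.4964
```

Call:
send_rows(
  motion=[
    {"hand":-1,"slide":[0,0,0],"spin":0},
  ],
)

```text
time: 13.65
tool_pos: [0.5057, 0.0046, 0.0672]
tool_rot: [0.059, 1.547, -0.158]
contact_force: [-1.9, -2.0, 1.0]
opening: 0.0139
```

```bash
python3 st.py
python3 - <<'E'
from h import *
for n in ['scene','side','wrist']:
    p=vision.read_camera(n); cv2.imwrite(f'pics/{n}5.png',p['pixels'])
    s=observe(); print((toolT(s)[:3,:3].T@s['torque']).round(3))
a=cv2.imread('pics/wrist5.png')
cv2.imwrite('pics/w5z.png',cv2.resize(a[100:330,180:460],None,fx=2.5,fy=2.5))
E
```

```text
t 13.65 jaw 1.3545 x [ 0.0232 -0.0037 -0.9997] p [0.5057 0.0046 0.0672] tq [ 0.477 -0.276 -0.404] Mtool [ 0.416 -0.167  0.515] F [-1.9 -2.   1. ] op 0.0139 e6 -0.523 q6 -1.4965
[ 0.394 -0.165  0.453]
[ 0.46  -0.229  0.5  ]
[ 0.488 -0.149  0.464]
```

View pics/w5z.png

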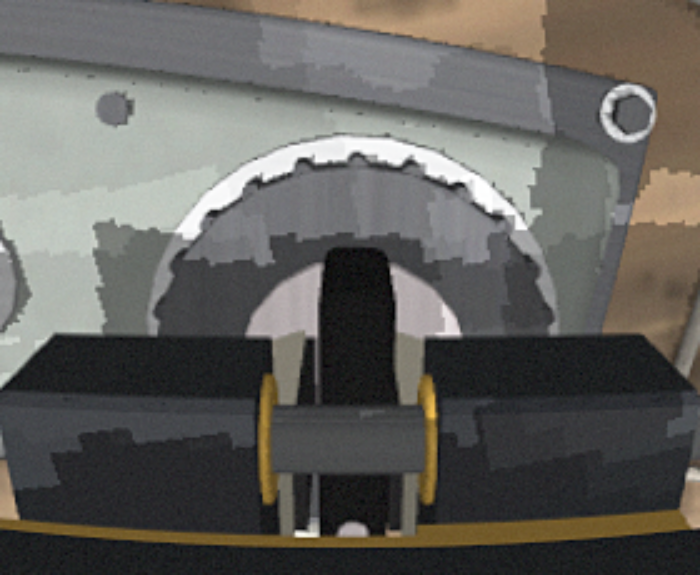

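Call:
send_rows(
  motion=[
    {"hand":-1,"slide":[0,0,0],"spin":-0.01},
  ],
)

```text
time: 13.9
tool_pos: [0.5057, 0.0046, 0.0672]
tool_rot: [0.048, 1.547, -0.158]
contact_force: [-1.3, -1.5, 1.0]
opening: 0.0139
```

```bash
python3 st.py
```

```text
t 13.9 jaw 1.3644 x [ 0.0232 -0.0037 -0.9997] p [0.5057 0.0046 0.0672] tq [ 0.399 -0.251 -0.552] Mtool [ 0.562 -0.165  0.429] F [-1.3 -1.5  1. ] op 0.0139 e6 -0.316 q6 -1.5064
```

The moment reached 0.56 N m, above any detent peak (0.35 at most), about 0.11 rad of tool turn past the notch at about 1.25. That is the stop. Now I'll turn clockwise, tracking the torque.

Call:
send_rows(
  motion=[
    {"hand":-1,"slide":[0,0,0],"spin":0.04},
    {"hand":-1,"slide":[0,0,0],"spin":0.04},
    {"hand":-1,"slide":[0,0,0],"spin":0.02},
  ],
)

```text
time: 14.2
tool_pos: [0.5058, 0.0045, 0.0672]
tool_rot: [0.13, 1.547, -0.176]
contact_force: [-1.5, -1.9, 0.4]
opening: 0.0142
```

```bash
python3 st.py
```

```text
t 14.2 jaw 1.2643 x [ 0.0233 -0.0042 -0.9997] p [0.5058 0.0045 0.0672] tq [ 0.538 -0.319  0.043] Mtool [-0.029 -0.142  0.61 ] F [-1.5 -1.9  0.4] op 0.0142 e6 -0.102 q6 -1.4057
```

Call:
send_rows(
  motion=[
    {"hand":-1,"slide":[0,0,0],"spin":0.03},
  ],
)

```text
time: 14.3
tool_pos: [0.5057, 0.0045, 0.0672]
tool_rot: [0.149, 1.547, -0.187]
contact_force: [-1.2, -1.4, 0.7]
opening: 0.0142
```

```bash
python3 st.py
```

```text
t 14.3 jaw 1.2347 x [ 0.0232 -0.0044 -0.9997] p [0.5057 0.0045 0.0672] tq [ 0.444 -0.286  0.122] Mtool [-0.111 -0.123  0.516] F [-1.2 -1.4  0.7] op 0.0142 e6 -0.373 q6 -1.3758
```

Call:
send_rows(
  motion=[
    {"hand":-1,"slide":[0,0,0],"spin":0.04},
  ],
)

```text
time: 14.4
tool_pos: [0.5057, 0.0045, 0.0672]
tool_rot: [0.173, 1.547, -0.202]
contact_force: [-2.3, -1.4, 1.0]
opening: 0.0137
```

```bash
python3 st.py
```

```text
t 14.4 jaw 1.1953 x [ 0.0232 -0.0047 -0.9997] p [0.5057 0.0045 0.0672] tq [ 0.479 -0.299  0.313] Mtool [-0.3   -0.101  0.563] F [-2.3 -1.4  1. ] op 0.0137 e6 -0.348 q6 -1.3357
```

Call:
send_rows(
  motion=[
    {"hand":-1,"slide":[0,0,0],"spin":0.04},
  ],
)

```text
time: 14.5
tool_pos: [0.5057, 0.0045, 0.0672]
tool_rot: [0.19, 1.547, -0.225]
contact_force: [-0.8, -2.6, 0.1]
opening: 0.0139
```

```bash
python3 st.py
```

```text
t 14.5 jaw 1.1559 x [ 0.023  -0.0053 -0.9997] p [0.5057 0.0045 0.0672] tq [ 0.479 -0.225  0.297] Mtool [-0.284 -0.011  0.536] F [-0.8 -2.6  0.1] op 0.0139 e6 -0.176 q6 -1.2956
```

Call:
send_rows(
  motion=[
    {"hand":-1,"slide":[0,0,0],"spin":0.04},
  ],
)

```text
time: 14.6
tool_pos: [0.5057, 0.0045, 0.0672]
tool_rot: [0.21, 1.547, -0.244]
contact_force: [-1.6, -1.1, 0.4]
opening: 0.0139
```

```bash
python3 st.py
```

```text
t 14.6 jaw 1.1166 x [ 0.0231 -0.0057 -0.9997] p [0.5057 0.0045 0.0672] tq [ 0.497 -0.293  0.255] Mtool [-0.242 -0.044  0.581] F [-1.6 -1.1  0.4] op 0.0139 e6 -0.234 q6 -1.2555
```

Call:
send_rows(
  motion=[
    {"hand":-1,"slide":[0,0,0],"spin":0.04},
  ],
)

```text
time: 14.7
tool_pos: [0.5057, 0.0045, 0.0672]
tool_rot: [0.232, 1.547, -0.262]
contact_force: [-1.5, -1.5, 1.2]
opening: 0.0136
```

```bash
python3 st.py
```

```text
t 14.7 jaw 1.0768 x [ 0.023  -0.0062 -0.9997] p [0.5057 0.0045 0.0672] tq [ 0.365 -0.301  0.046] Mtool [-0.036 -0.092  0.465] F [-1.5 -1.5  1.2] op 0.0136 e6 -0.488 q6 -1.2151
```

Call:
send_rows(
  motion=[
    {"hand":-1,"slide":[0,0,0],"spin":0.04},
  ],
)

```text
time: 14.8
tool_pos: [0.5057, 0.0044, 0.0672]
tool_rot: [0.26, 1.547, -0.274]
contact_force: [-1.8, -1.6, -0.3]
opening: 0.014
```

```bash
python3 st.py
```

```text
t 14.8 jaw 1.0364 x [ 0.023  -0.0065 -0.9997] p [0.5057 0.0044 0.0672] tq [ 0.233 -0.307 -0.252] Mtool [ 0.259 -0.147  0.351] F [-1.8 -1.6 -0.3] op 0.014 e6 -0.78 q6 -1.1743
```

Call:
send_rows(
  motion=[
    {"hand":-1,"slide":[0,0,0],"spin":0.04},
  ],
)

```text
time: 14.9
tool_pos: [0.5057, 0.0044, 0.0672]
tool_rot: [0.292, 1.547, -0.283]
contact_force: [-2.5, -2.1, 1.4]
opening: 0.0142
```

```bash
python3 st.py
```

```text
t 14.9 jaw 0.9956 x [ 0.023  -0.0067 -0.9997] p [0.5057 0.0044 0.0672] tq [ 0.274 -0.231 -0.406] Mtool [ 0.414 -0.047  0.346] F [-2.5 -2.1  1.4] op 0.0142 e6 -0.889 q6 -1.1331
```

Call:
send_rows(
  motion=[
    {"hand":-1,"slide":[0,0,0],"spin":0.04},
  ],
)

```text
time: 15.0
tool_pos: [0.5057, 0.0044, 0.0672]
tool_rot: [0.325, 1.547, -0.291]
contact_force: [-1.9, -1.8, 1.3]
opening: 0.0137
```

```bash
python3 st.py
```

```text
t 15.0 jaw 0.9547 x [ 0.023  -0.0069 -0.9997] p [0.5057 0.0044 0.0672] tq [ 0.252 -0.207 -0.235] Mtool [ 0.242 -0.025  0.32 ] F [-1.9 -1.8  1.3] op 0.0137 e6 -0.813 q6 -1.092
```

Call:
send_rows(
  motion=[
    {"hand":-1,"slide":[0,0,0],"spin":0.04},
    {"hand":-1,"slide":[0,0,0],"spin":0.04},
  ],
)

```text
time: 15.2
tool_pos: [0.5057, 0.0044, 0.0672]
tool_rot: [0.384, 1.547, -0.313]
contact_force: [-2.2, -0.9, 0.3]
opening: 0.0137
```

```bash
python3 st.py
```

```text
t 15.2 jaw 0.8738 x [ 0.0229 -0.0074 -0.9997] p [0.5057 0.0044 0.0672] tq [ 0.266 -0.208  0.114] Mtool [-0.106  0.013  0.34 ] F [-2.2 -0.9  0.3] op 0.0137 e6 -0.456 q6 -1.0103
```

Call:
send_rows(
  motion=[
    {"hand":-1,"slide":[0,0,0],"spin":0.04},
    {"hand":-1,"slide":[0,0,0],"spin":0.04},
  ],
)

```text
time: 15.4
tool_pos: [0.5056, 0.0044, 0.0672]
tool_rot: [0.422, 1.547, -0.354]
contact_force: [-1.4, -1.1, 1.0]
opening: 0.0136
```

```bash
python3 st.py
```

```text
t 15.4 jaw 0.7946 x [ 0.0228 -0.0084 -0.9997] p [0.5056 0.0044 0.0672] tq [ 0.242 -0.232  0.169] Mtool [-0.162  0.005  0.339] F [-1.4 -1.1  1. ] op 0.0136 e6 -0.322 q6 -0.9296
```

Call:
send_rows(
  motion=[
    {"hand":-1,"slide":[0,0,0],"spin":0.04},
    {"hand":-1,"slide":[0,0,0],"spin":0.04},
  ],
)

```text
time: 15.6
tool_pos: [0.5056, 0.0043, 0.0672]
tool_rot: [0.464, 1.546, -0.392]
contact_force: [-0.9, -0.8, 1.0]
opening: 0.0138
```

```bash
python3 st.py
```

```text
t 15.6 jaw 0.7149 x [ 0.0226 -0.0094 -0.9997] p [0.5056 0.0043 0.0672] tq [ 0.146 -0.109 -0.112] Mtool [0.117 0.038 0.175] F [-0.9 -0.8  1. ] op 0.0138 e6 -0.641 q6 -0.8485
```

Call:
send_rows(
  motion=[
    {"hand":-1,"slide":[0,0,0],"spin":0.04},
    {"hand":-1,"slide":[0,0,0],"spin":0.04},
  ],
)

```text
time: 15.8
tool_pos: [0.5056, 0.0043, 0.0671]
tool_rot: [0.511, 1.546, -0.426]
contact_force: [-1.9, -0.7, 0.8]
opening: 0.0138
```

```bash
python3 st.py
```

```text
t 15.8 jaw 0.6342 x [ 0.0223 -0.0101 -0.9997] p [0.5056 0.0043 0.0671] tq [ 0.047 -0.018 -0.102] Mtool [0.103 0.026 0.04 ] F [-1.9 -0.7  0.8] op 0.0138 e6 -0.666 q6 -0.7667
```

Call:
send_rows(
  motion=[
    {"hand":-1,"slide":[0,0,0],"spin":0.03},
  ],
)

```text
time: 15.9
tool_pos: [0.5056, 0.0043, 0.0672]
tool_rot: [0.524, 1.546, -0.443]
contact_force: [-1.6, -0.6, 1.4]
opening: 0.0137
```

```bash
python3 st.py
```

```text
t 15.9 jaw 0.6041 x [ 0.0221 -0.0105 -0.9997] p [0.5056 0.0043 0.0672] tq [0.142 0.003 0.022] Mtool [-0.019  0.118  0.078] F [-1.6 -0.6  1.4] op 0.0137 e6 -0.324 q6 -0.736
```

Call:
send_rows(
  motion=[
    {"hand":-1,"slide":[0,0,0],"spin":0.04},
    {"hand":-1,"slide":[0,0,0],"spin":0.04},
  ],
)

```text
time: 16.1
tool_pos: [0.5056, 0.0042, 0.0672]
tool_rot: [0.557, 1.546, -0.488]
contact_force: [-0.9, -0.8, 0.9]
opening: 0.0137
```

```bash
python3 st.py
```

```text
t 16.1 jaw 0.5254 x [ 0.0218 -0.0116 -0.9997] p [0.5056 0.0042 0.0672] tq [0.105 0.099 0.309] Mtool [-0.308  0.145 -0.027] F [-0.9 -0.8  0.9] op 0.0137 e6 -0.199 q6 -0.6555
```

Call:
send_rows(
  motion=[
    {"hand":-1,"slide":[0,0,0],"spin":0.04},
  ],
)

```text
time: 16.2
tool_pos: [0.5055, 0.0042, 0.0671]
tool_rot: [0.564, 1.546, -0.52]
contact_force: [-0.9, -0.2, 0.9]
opening: 0.014
```

```bash
python3 st.py
```

```text
t 16.2 jaw 0.4865 x [ 0.0215 -0.0123 -0.9997] p [0.5055 0.0042 0.0671] tq [0.106 0.12  0.389] Mtool [-0.388  0.155 -0.048] F [-0.9 -0.2  0.9] op 0.014 e6 -0.154 q6 -0.6155
```

Call:
send_rows(
  motion=[
    {"hand":-1,"slide":[0,0,0],"spin":0.04},
  ],
)

```text
time: 16.3
tool_pos: [0.5055, 0.0042, 0.0672]
tool_rot: [0.574, 1.546, -0.549]
contact_force: [-0.1, -0.9, 0.9]
opening: 0.0138
```

```bash
python3 st.py
```

```text
t 16.3 jaw 0.4475 x [ 0.0212 -0.013  -0.9997] p [0.5055 0.0042 0.0672] tq [0.029 0.145 0.291] Mtool [-0.292  0.093 -0.112] F [-0.1 -0.9  0.9] op 0.0138 e6 -0.264 q6 -0.5753
```

Call:
send_rows(
  motion=[
    {"hand":-1,"slide":[0,0,0],"spin":0.04},
  ],
)

```text
time: 16.4
tool_pos: [0.5055, 0.0042, 0.0671]
tool_rot: [0.588, 1.546, -0.575]
contact_force: [-0.0, -1.2, 1.4]
opening: 0.0138
```

```bash
python3 st.py
```

```text
t 16.4 jaw 0.408 x [ 0.0209 -0.0136 -0.9997] p [0.5055 0.0042 0.0671] tq [-0.     0.252 -0.028] Mtool [ 0.024  0.099 -0.232] F [-0.  -1.2  1.4] op 0.0138 e6 -0.523 q6 -0.5349
```

Call:
send_rows(
  motion=[
    {"hand":-1,"slide":[0,0,0],"spin":0.04},
  ],
)

```text
time: 16.5
tool_pos: [0.5055, 0.0042, 0.0672]
tool_rot: [0.604, 1.546, -0.599]
contact_force: [-0.3, -1.1, 1.5]
opening: 0.0137
```

```bash
python3 st.py
```

```text
t 16.5 jaw 0.3679 x [ 0.0206 -0.014  -0.9997] p [0.5055 0.0042 0.0672] tq [-0.037  0.251 -0.232] Mtool [ 0.228  0.052 -0.252] F [-0.3 -1.1  1.5] op 0.0137 e6 -0.775 q6 -0.494
```

Call:
send_rows(
  motion=[
    {"hand":-1,"slide":[0,0,0],"spin":0.04},
  ],
)

```text
time: 16.6
tool_pos: [0.5054, 0.0042, 0.0672]
tool_rot: [0.626, 1.546, -0.618]
contact_force: [0.5, -0.6, 1.2]
opening: 0.0138
```

```bash
python3 st.py
```

```text
t 16.6 jaw 0.3273 x [ 0.0202 -0.0144 -0.9997] p [0.5054 0.0042 0.0672] tq [ 0.032  0.311 -0.293] Mtool [ 0.289  0.126 -0.291] F [ 0.5 -0.6  1.2] op 0.0138 e6 -0.86 q6 -0.4529
```

Call:
send_rows(
  motion=[
    {"hand":-1,"slide":[0,0,0],"spin":0.03},
  ],
)

```text
time: 16.7
tool_pos: [0.5054, 0.0042, 0.0671]
tool_rot: [0.638, 1.546, -0.636]
contact_force: [-0.4, -1.3, 1.4]
opening: 0.0135
```

```bash
python3 st.py
```

```text
t 16.7 jaw 0.2968 x [ 0.0198 -0.0147 -0.9997] p [0.5054 0.0042 0.0671] tq [ 0.067  0.29  -0.265] Mtool [ 0.262  0.145 -0.263] F [-0.4 -1.3  1.4] op 0.0135 e6 -0.581 q6 -0.4219
```

Call:
send_rows(
  motion=[
    {"hand":-1,"slide":[0,0,0],"spin":0.03},
    {"hand":-1,"slide":[0,0,0],"spin":0.03},
  ],
)

```text
time: 16.9
tool_pos: [0.5054, 0.0042, 0.0672]
tool_rot: [0.656, 1.546, -0.678]
contact_force: [0.3, -1.0, 1.2]
opening: 0.0137
```

```bash
python3 st.py
```

```text
t 16.9 jaw 0.237 x [ 0.0191 -0.0154 -0.9997] p [0.5054 0.0042 0.0672] tq [0.017 0.354 0.003] Mtool [-0.008  0.099 -0.34 ] F [ 0.3 -1.   1.2] op 0.0137 e6 -0.402 q6 -0.3609
```

Call:
send_rows(
  motion=[
    {"hand":-1,"slide":[0,0,0],"spin":0.03},
    {"hand":-1,"slide":[0,0,0],"spin":0.03},
  ],
)

```text
time: 17.1
tool_pos: [0.5054, 0.0041, 0.0672]
tool_rot: [0.661, 1.546, -0.731]
contact_force: [0.2, -1.3, 1.2]
opening: 0.0139
```

```bash
python3 st.py
```

```text
t 17.1 jaw 0.1786 x [ 0.0184 -0.0165 -0.9997] p [0.5054 0.0041 0.0672] tq [0.056 0.383 0.198] Mtool [-0.203  0.126 -0.363] F [ 0.2 -1.3  1.2] op 0.0139 e6 -0.178 q6 -0.3008
```

Call:
send_rows(
  motion=[
    {"hand":-1,"slide":[0,0,0],"spin":0.04},
  ],
)

```text
time: 17.2
tool_pos: [0.5054, 0.0041, 0.0671]
tool_rot: [0.668, 1.546, -0.763]
contact_force: [0.3, -1.0, 1.2]
opening: 0.014
```

```bash
python3 st.py
```

```text
t 17.2 jaw 0.1398 x [ 0.0179 -0.0171 -0.9997] p [0.5054 0.0041 0.0671] tq [0.078 0.349 0.182] Mtool [-0.186  0.128 -0.331] F [ 0.3 -1.   1.2] op 0.014 e6 -0.363 q6 -0.2608
```

Call:
send_rows(
  motion=[
    {"hand":-1,"slide":[0,0,0],"spin":0.04},
  ],
)

```text
time: 17.3
tool_pos: [0.5054, 0.0041, 0.0671]
tool_rot: [0.677, 1.546, -0.793]
contact_force: [0.6, -1.2, 0.9]
opening: 0.014
```

```bash
python3 st.py
```

```text
t 17.3 jaw 0.1005 x [ 0.0175 -0.0178 -0.9997] p [0.5054 0.0041 0.0671] tq [-0.011  0.403  0.108] Mtool [-0.115  0.031 -0.4  ] F [ 0.6 -1.2  0.9] op 0.014 e6 -0.385 q6 -0.2206
```

Call:
send_rows(
  motion=[
    {"hand":-1,"slide":[0,0,0],"spin":0.04},
  ],
)

```text
time: 17.4
tool_pos: [0.5053, 0.0041, 0.0671]
tool_rot: [0.688, 1.546, -0.822]
contact_force: [0.9, -1.2, 1.7]
opening: 0.0139
```

```bash
python3 st.py
```

```text
t 17.4 jaw 0.0609 x [ 0.017  -0.0183 -0.9997] p [0.5053 0.0041 0.0671] tq [ 0.023  0.418 -0.086] Mtool [ 0.078  0.047 -0.417] F [ 0.9 -1.2  1.7] op 0.0139 e6 -0.57 q6 -0.18
```

Call:
send_rows(
  motion=[
    {"hand":-1,"slide":[0,0,0],"spin":0.03},
  ],
)

```text
time: 17.5
tool_pos: [0.5053, 0.0041, 0.0672]
tool_rot: [0.695, 1.546, -0.845]
contact_force: [1.3, -2.1, 1.4]
opening: 0.0136
```

```bash
python3 st.py
```

```text
t 17.5 jaw 0.0309 x [ 0.0167 -0.0188 -0.9997] p [0.5053 0.0041 0.0672] tq [-0.031  0.461 -0.129] Mtool [ 0.12  -0.019 -0.464] F [ 1.3 -2.1  1.4] op 0.0136 e6 -0.458 q6 -0.1493
```

Call:
send_rows(
  motion=[
    {"hand":-1,"slide":[0,0,0],"spin":0.03},
    {"hand":-1,"slide":[0,0,0],"spin":0.02},
  ],
)

```text
time: 17.7
tool_pos: [0.5053, 0.0041, 0.0672]
tool_rot: [0.699, 1.546, -0.89]
contact_force: [0.3, -0.3, 1.3]
opening: 0.0139
```

```bash
python3 st.py
```

```text
t 17.7 jaw -0.0189 x [ 0.0158 -0.0195 -0.9997] p [0.5053 0.0041 0.0672] tq [ 0.071  0.548 -0.165] Mtool [ 0.156  0.058 -0.552] F [ 0.3 -0.3  1.3] op 0.0139 e6 -0.289 q6 -0.0983
```

Call:
send_rows(
  motion=[
    {"hand":-1,"slide":[0,0,0],"spin":0.03},
  ],
)

```text
time: 17.8
tool_pos: [0.5053, 0.0041, 0.0672]
tool_rot: [0.712, 1.546, -0.907]
contact_force: [0.4, -0.7, 1.7]
opening: 0.0138
```

```bash
python3 st.py
```

```text
t 17.8 jaw -0.0487 x [ 0.0155 -0.0198 -0.9997] p [0.5053 0.0041 0.0672] tq [ 0.043  0.522 -0.07 ] Mtool [ 0.06   0.017 -0.524] F [ 0.4 -0.7  1.7] op 0.0138 e6 -0.513 q6 -0.0679
```

Call:
send_rows(
  motion=[
    {"hand":-1,"slide":[0,0,0],"spin":0.02},
  ],
)

```text
time: 17.9
tool_pos: [0.5053, 0.0041, 0.0671]
tool_rot: [0.716, 1.546, -0.924]
contact_force: [1.3, -0.6, 0.9]
opening: 0.0137
```

```bash
python3 st.py
```

```text
t 17.9 jaw -0.0688 x [ 0.0151 -0.02   -0.9997] p [0.5053 0.0041 0.0671] tq [-0.014  0.585  0.039] Mtool [-0.051 -0.053 -0.582] F [ 1.3 -0.6  0.9] op 0.0137 e6 -0.111 q6 -0.0474
```

Call:
send_rows(
  motion=[
    {"hand":-1,"slide":[0,0,0],"spin":0},
    {"hand":-1,"slide":[0,0,0],"spin":0},
  ],
  grip_force=5,
)

```text
time: 18.1
tool_pos: [0.5054, 0.0041, 0.0672]
tool_rot: [0.711, 1.545, -0.927]
contact_force: [-0.8, -1.5, 0.5]
opening: 0.0138
```

Call:
send_rows(
  motion=[
    {"hand":1,"slide":[0,0,0],"spin":0},
    {"hand":1,"slide":[0,0,0],"spin":0},
    {"hand":1,"slide":[0,0,0],"spin":0},
    {"hand":1,"slide":[0,0,0],"spin":0},
    {"hand":1,"slide":[0,0,0],"spin":0},
  ],
)

```text
time: 18.6
tool_pos: [0.5057, 0.0044, 0.0671]
tool_rot: [0.745, 1.545, -0.891]
contact_force: [-0.7, -1.0, -0.6]
opening: 0.0497
```

```bash
python3 st.py
```

```text
t 18.6 jaw -0.0655 x [ 0.0165 -0.0204 -0.9997] p [0.5057 0.0044 0.0671] tq [-0.028 -0.127 -0.009] Mtool [ 0.012 -0.02   0.128] F [-0.7 -1.  -0.6] op 0.0497 e6 -0.0 q6 -0.0497
```

Clear of the bar. I'll rise and look.

Call:
send_rows(
  motion=[
    {"hand":1,"slide":[-10,0,0],"spin":0},
    {"hand":1,"slide":[-20,0,0],"spin":0},
    {"hand":1,"slide":[-25,0,0],"spin":0},
    {"hand":1,"slide":[-20,0,0],"spin":0},
    {"hand":1,"slide":[-10,0,0],"spin":0},
    {"hand":1,"slide":[0,0,0],"spin":0},
  ],
)

```text
time: 19.2
tool_pos: [0.5041, 0.0063, 0.1576]
tool_rot: [0.756, 1.545, -0.881]
contact_force: [0.2, 0.6, -1.1]
opening: 0.0909
```

```bash
python3 st.py
python3 - <<'E'
from h import *
s=observe();T=toolT(s)
p=vision.read_camera('wrist'); cv2.imwrite('pics/wrist6.png',p['pixels'])
q=vision.read_camera('side'); cv2.imwrite('pics/side6z.png',cv2.resize(q['pixels'][220:370,220:420],None,fx=4,fy=4,interpolation=cv2.INTER_CUBIC))
o=vision.search_frame(p,'plunger_top');print(o[:1],[wray(p,T,i['uv'],.074) for i in o[:1]])
print(wproj(p,T,[[.4662,-.0928,.074]]))
E
```

```text
t 19.2 jaw -0.0655 x [ 0.0167 -0.0202 -0.9997] p [0.5041 0.0063 0.1576] tq [-0.079 -0.106  0.013] Mtool [-0.012 -0.072  0.111] F [ 0.2  0.6 -1.1] op 0.0909 e6 -0.004 q6 -0.0527
[{'uv': [283.6, 309.4], 'conf': 0.67}] [array([ 0.46766891, -0.09135747,  0.074     ])]
[[282.2335566  310.68778003]]
```

View pics/wrist6.png

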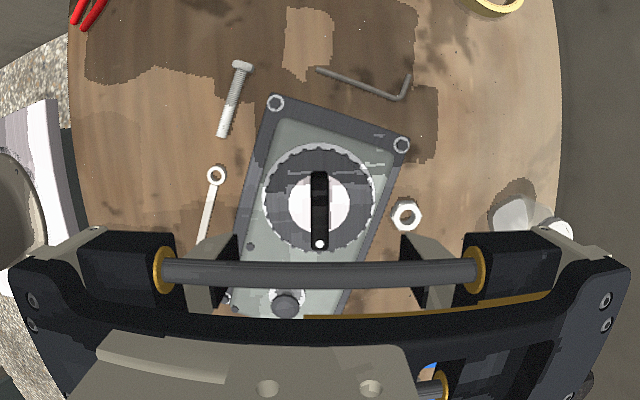

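View pics/side6z.png

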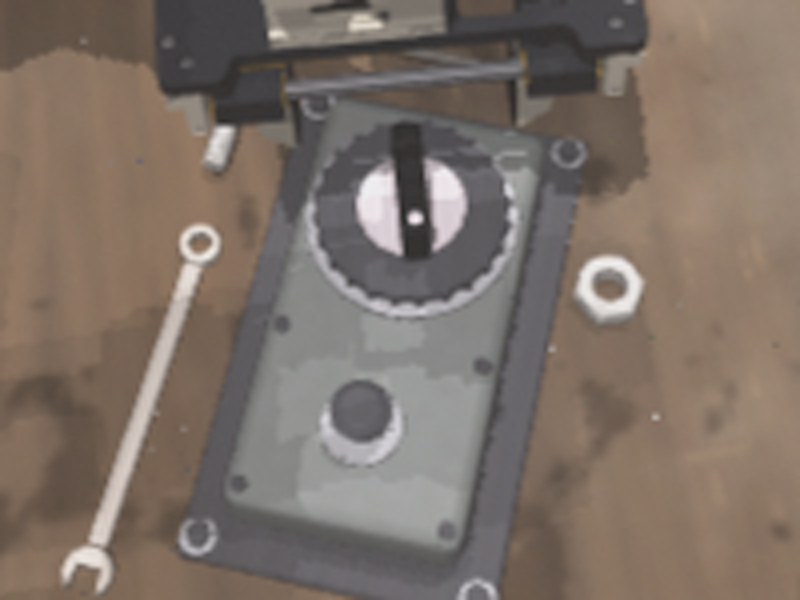

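Call:
send_rows(
  motion=[
    {"hand":-1,"slide":[0,-6.5,20],"spin":0},
    {"hand":-1,"slide":[0,-6.5,20],"spin":0},
    {"hand":-1,"slide":[0,-6.5,20],"spin":0},
    {"hand":-1,"slide":[0,-6.5,20],"spin":0},
    {"hand":-1,"slide":[0,-6.5,19],"spin":0},
    {"hand":-1,"slide":[0,0,0],"spin":0},
    {"hand":-1,"slide":[0,0,0],"spin":0},
    {"hand":-1,"slide":[0,0,0],"spin":0},
  ],
  grip_force=20,
)

```text
time: 20.15
tool_pos: [0.4586, -0.0913, 0.1483]
tool_rot: [-0.156, 1.556, -1.792]
contact_force: [0.0, 0.2, 0.3]
opening: 0.0324
```

Call:
send_rows(
  motion=[
    {"hand":-1,"slide":[10,0,0],"spin":0},
    {"hand":-1,"slide":[10,0,0],"spin":0},
    {"hand":-1,"slide":[10,0,0],"spin":0},
    {"hand":-1,"slide":[10,0,0],"spin":0},
    {"hand":-1,"slide":[0,0,0],"spin":0},
  ],
)

```text
time: 20.65
tool_pos: [0.4583, -0.0894, 0.1035]
tool_rot: [-0.325, 1.557, -1.957]
contact_force: [0.6, 0.2, -0.1]
opening: 0.0004
```

```bash
python3 st.py
```

```text
t 20.65 jaw -0.0614 x [-0.0053 -0.0131 -0.9999] p [ 0.4583 -0.0894  0.1035] tq [-0.075 -0.1   -0.024] Mtool [ 0.025 -0.069  0.104] F [ 0.6  0.2 -0.1] op 0.0004 e6 0.004 q6 -0.2748
```

Call:
send_rows(
  motion=[
    {"hand":-1,"slide":[0,8.7,2.2],"spin":0},
    {"hand":-1,"slide":[8,0,0],"spin":0},
    {"hand":-1,"slide":[7,0,0],"spin":0},
    {"hand":-1,"slide":[4,0,0],"spin":0},
    {"hand":-1,"slide":[0,0,0],"spin":0},
  ],
)

```text
time: 21.15
tool_pos: [0.4681, -0.0928, 0.0829]
tool_rot: [-0.276, 1.557, -1.908]
contact_force: [0.2, 0.5, 0.3]
opening: 0.0005
```

```bash
python3 st.py
python3 - <<'E'
from h import *
q=vision.read_camera('side'); cv2.imwrite('pics/side7z.png',cv2.resize(q['pixels'][220:370,220:420],None,fx=4,fy=4,interpolation=cv2.INTER_CUBIC))
q=vision.read_camera('scene'); cv2.imwrite('pics/scene7z.png',cv2.resize(q['pixels'][190:310,270:430],None,fx=5,fy=5,interpolation=cv2.INTER_CUBIC))
E
```

```text
t 21.15 jaw -0.0614 x [-0.0047 -0.0134 -0.9999] p [ 0.4681 -0.0928  0.0829] tq [-0.055 -0.106  0.031] Mtool [-0.03  -0.048  0.109] F [0.2 0.5 0.3] op 0.0005 e6 0.001 q6 -0.2735
```

View pics/side7z.png

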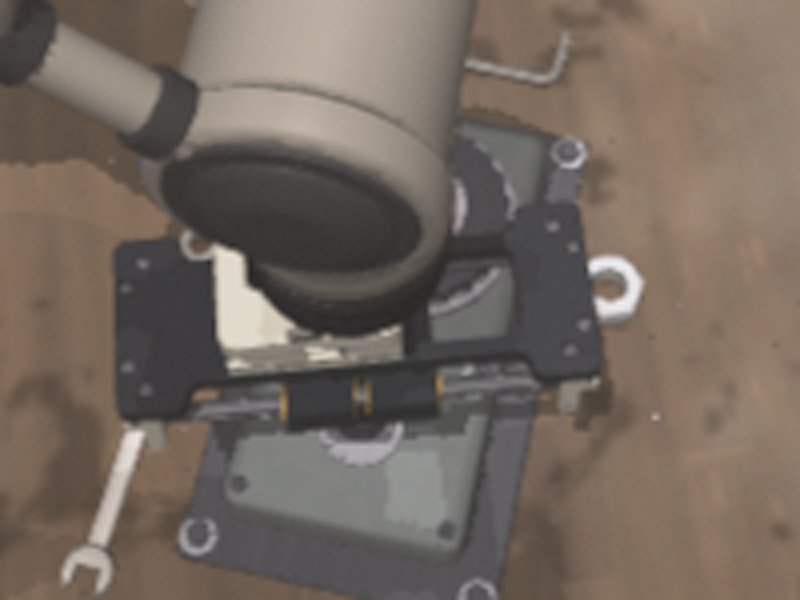

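View pics/scene7z.png

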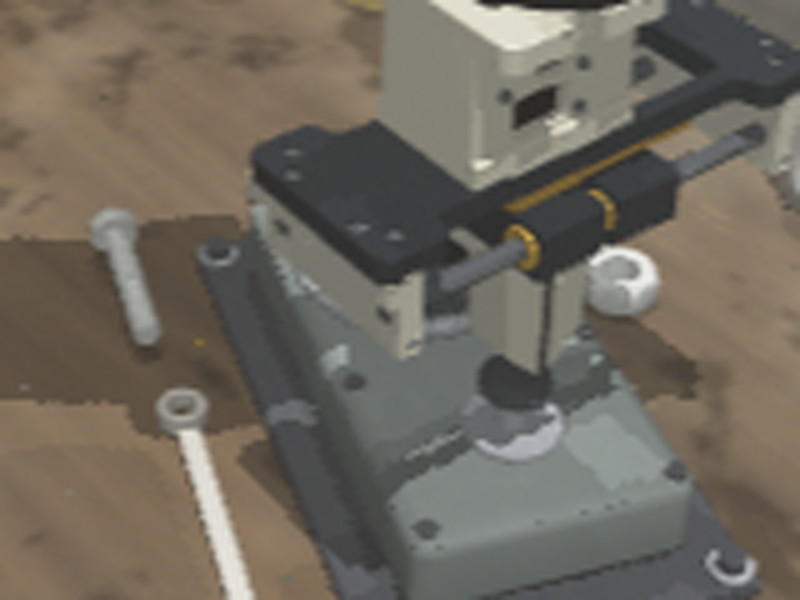

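Call:
send_rows(
  motion=[
    {"hand":-1,"slide":[4,-1.3,-0.2],"spin":0},
    {"hand":-1,"slide":[3,0,0],"spin":0},
    {"hand":-1,"slide":[2,0,0],"spin":0},
  ],
)

```text
time: 21.55
tool_pos: [0.4674, -0.0929, 0.0746]
tool_rot: [-0.088, 1.556, -1.72]
contact_force: [-0.0, -1.0, 0.4]
opening: 0.0005
```

```bash
python3 st.py
```

```text
t 21.55 jaw -0.0614 x [-0.0022 -0.0143 -0.9999] p [ 0.4674 -0.0929  0.0746] tq [-0.086 -0.124  0.012] Mtool [-0.01  -0.078  0.129] F [-0.  -1.   0.4] op 0.0005 e6 -0.002 q6 -0.2736
```

Call:
send_rows(
  motion=[
    {"hand":-1,"slide":[2,0,0],"spin":0},
  ],
)

```text
time: 21.65
tool_pos: [0.4674, -0.0929, 0.0727]
tool_rot: [-0.071, 1.556, -1.703]
contact_force: [-1.1, 1.5, 6.8]
opening: 0.0008
```

Call:
send_rows(
  motion=[
    {"hand":-1,"slide":[2,0,0],"spin":0},
  ],
)

```text
time: 21.75
tool_pos: [0.4674, -0.0929, 0.0711]
tool_rot: [-0.055, 1.556, -1.687]
contact_force: [-2.4, 0.9, 6.8]
opening: 0.0002
```

Contact is at about 0.074 and I feel the 6.8 N friction, so the plunger is moving. I'll keep pressing.

Call:
send_rows(
  motion=[
    {"hand":-1,"slide":[1.5,0,0],"spin":0},
    {"hand":-1,"slide":[1.5,0,0],"spin":0},
  ],
)

```text
time: 21.95
tool_pos: [0.4674, -0.0929, 0.0688]
tool_rot: [-0.022, 1.556, -1.654]
contact_force: [-2.6, 0.9, 5.9]
opening: 0.0002
```

Call:
send_rows(
  motion=[
    {"hand":-1,"slide":[1,0,0],"spin":0},
  ],
)

```text
time: 22.05
tool_pos: [0.4675, -0.0929, 0.0682]
tool_rot: [0.001, 1.556, -1.632]
contact_force: [-1.1, 0.5, 6.0]
opening: 0.0004
```

Call:
send_rows(
  motion=[
    {"hand":-1,"slide":[0.8,0,0],"spin":0},
  ],
)

```text
time: 22.15
tool_pos: [0.4674, -0.0929, 0.0678]
tool_rot: [0.01, 1.556, -1.621]
contact_force: [-1.1, 0.6, 6.0]
opening: 0.0006
```

Call:
send_rows(
  motion=[
    {"hand":-1,"slide":[0.6,0,0],"spin":0},
  ],
)

```text
time: 22.25
tool_pos: [0.4674, -0.0929, 0.0676]
tool_rot: [0.028, 1.556, -1.604]
contact_force: [-1.9, 0.7, 5.6]
opening: 0.0007
```

Call:
send_rows(
  motion=[
    {"hand":-1,"slide":[1.2,0,0],"spin":0},
    {"hand":-1,"slide":[1.2,0,0],"spin":0},
  ],
)

```text
time: 22.45
tool_pos: [0.4675, -0.0929, 0.0661]
tool_rot: [0.066, 1.556, -1.566]
contact_force: [-2.2, 0.2, 5.6]
opening: -0.0
```

Call:
send_rows(
  motion=[
    {"hand":-1,"slide":[1.2,0,0],"spin":0},
  ],
)

```text
time: 22.55
tool_pos: [0.4674, -0.0929, 0.0654]
tool_rot: [0.085, 1.555, -1.547]
contact_force: [-1.2, 1.5, 5.3]
opening: 0.0001
```

Call:
send_rows(
  motion=[
    {"hand":-1,"slide":[1.0,0,0],"spin":0},
  ],
)

```text
time: 22.65
tool_pos: [0.4675, -0.0929, 0.0648]
tool_rot: [0.103, 1.555, -1.528]
contact_force: [-2.2, -0.1, 7.6]
opening: 0.0004
```

Call:
send_rows(
  motion=[
    {"hand":-1,"slide":[0.9,0,0],"spin":0},
  ],
)

```text
time: 22.75
tool_pos: [0.4674, -0.093, 0.0646]
tool_rot: [0.123, 1.555, -1.508]
contact_force: [-2.4, 0.7, 10.8]
opening: 0.0004
```

Call:
send_rows(
  motion=[
    {"hand":-1,"slide":[0.9,0,0],"spin":0},
  ],
)

```text
time: 22.85
tool_pos: [0.4674, -0.093, 0.0644]
tool_rot: [0.143, 1.555, -1.489]
contact_force: [-3.5, 0.6, 11.0]
opening: 0.0007
```

Call:
send_rows(
  motion=[
    {"hand":-1,"slide":[1.3,0,0],"spin":0},
  ],
)

```text
time: 22.95
tool_pos: [0.4674, -0.0931, 0.0641]
tool_rot: [0.168, 1.554, -1.463]
contact_force: [-3.8, 0.3, 13.2]
opening: 0.0004
```

Call:
send_rows(
  motion=[
    {"hand":-1,"slide":[1.8,0,0],"spin":0},
  ],
)

```text
time: 23.05
tool_pos: [0.4675, -0.0932, 0.0636]
tool_rot: [0.197, 1.554, -1.434]
contact_force: [-6.1, 0.7, 19.6]
opening: 0.0006
```

The hard end was met at about 19 N. I'll lift off and check.

Call:
send_rows(
  motion=[
    {"hand":-1,"slide":[-5,0,0],"spin":0},
    {"hand":-1,"slide":[-20,0,0],"spin":0},
    {"hand":-1,"slide":[-30,0,0],"spin":0},
    {"hand":-1,"slide":[-30,-20,0],"spin":0},
    {"hand":-1,"slide":[0,-40,0],"spin":0},
    {"hand":-1,"slide":[0,-40,0],"spin":0},
    {"hand":-1,"slide":[0,0,0],"spin":0},
  ],
)

```text
time: 23.75
tool_pos: [0.3649, -0.0854, 0.1516]
tool_rot: [0.26, 1.553, -1.37]
contact_force: [0.7, -0.7, 0.1]
opening: 0.0003
```

```bash
python3 st.py
python3 - <<'E'
from h import *
for n in ['side','scene']:
    q=vision.read_camera(n); 
    cv2.imwrite(f'pics/{n}8z.png',cv2.resize(q['pixels'][220:370,220:420] if n=='side' else q['pixels'][190:310,270:430],None,fx=4,fy=4,interpolation=cv2.INTER_CUBIC))
    W=cloud(q); d=np.hypot(W[...,0]-.4665,W[...,1]+.0928)
    m=(d<.009)&(W[...,2]>.055)&(W[...,2]<.08); print(n,m.sum(),np.median(W[m][:,2]) if m.any() else '')
    m=(np.hypot(W[...,0]-.5055,W[...,1]-.0047)<.04)&(W[...,2]>.09)&(W[...,2]<.101)
    if m.any(): print(cv2.minAreaRect((W[m][:,:2]*1000).astype(np.float32)))
E
```

```text
t 23.75 jaw -0.0591 x [ 0.0036 -0.0177 -0.9998] p [ 0.3649 -0.0854  0.1516] tq [-0.058 -0.217  0.019] Mtool [-0.016 -0.045  0.22 ] F [ 0.7 -0.7  0.1] op 0.0003 e6 -0.266 q6 -0.3532
side 75 0.06391438166407415
((505.2596130371094, 4.287363052368164), (57.563167572021484, 14.045755386352539), 86.4107894897461)
scene 55 0.06447686597510593
((504.5802001953125, -8.050612449645996), (30.88970184326172, 13.571051597595215), 84.9361343383789)
```

View pics/side8z.png

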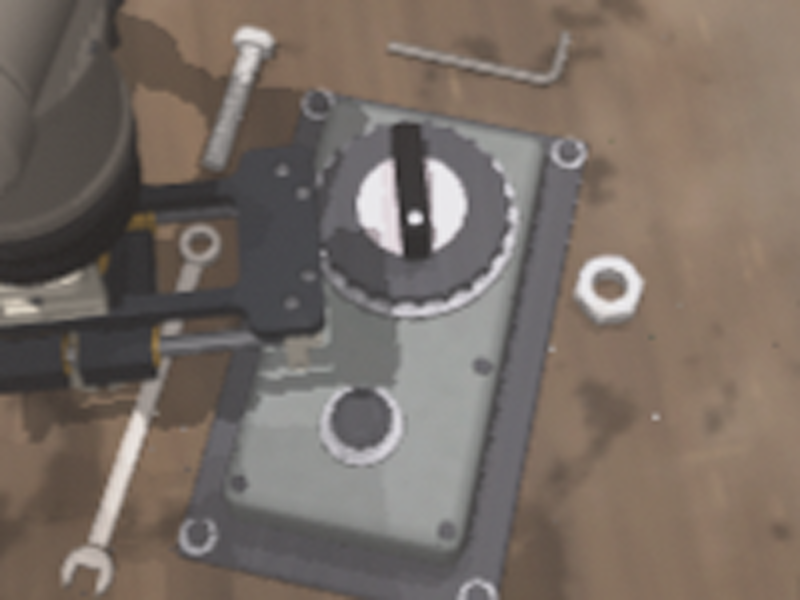

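View pics/scene8z.png

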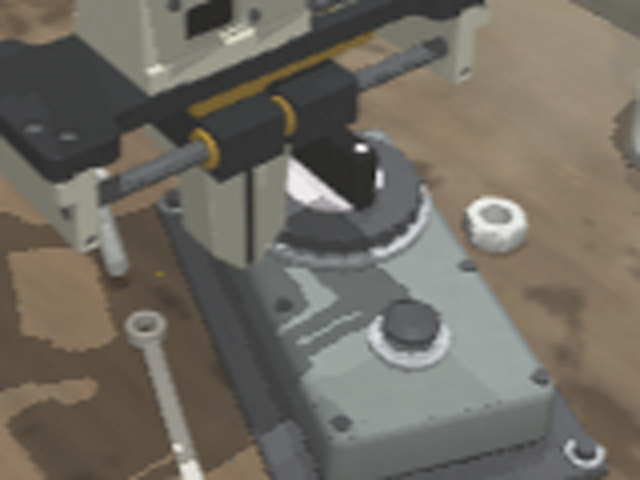

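The side view shows the plunger seated (head top at about 0.064 m) and the bar at -93.6°, unchanged since release. The nut, bolt, spanner and hex key are where they were.

```bash
python3 -c "
from cell import job
print(job.hand_in())"
```

```text
the job is handed in; nothing more can be done
None
```

I set the dial to the fourth notch and pushed the lock plunger home, then handed in after about 24 s of the 69 s allowed. The interface gave no verdict.

- **Stop:** I turned the dial anticlockwise through two clicks until the moment rose to about 0.56 N m, or roughly 0.51 after allowing for a small sensor bias. That is above any detent peak (0.35 at most) and below the 0.9 N m limit. The 0.56 was one noisy reading, so I am confident this was the stop but did not touch it a second time.
- **Four clicks:** I felt four clicks going clockwise, about 0.37, 0.29, 0.37 and 0.30 rad apart, and released with almost no torque left. The camera shows the bar resting at −93.6°, a net 0.65 rad clockwise of the start. That fits two clicks back and four forward.
- **Plunger:** It slid against about 6 N of friction from about 0.074 m and met its hard end, where I stopped at about 20 N. Both cameras put its head at 0.064 m, against the 0.065 m expected.
- **After lifting off:** The dial angle had not changed. The nut, bolt, spanner and hex key were undisturbed in the last pictures. I did not look at the tape measure and marker again, but the arm never went near them.
- **Tool tilt:** The tool tilted by about 1–2° during fast moves. I partly worked this out before gripping; the rest showed only as a small sideways moment (about 0.6 N m) while turning.

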